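# Clamp a water sample and shut the turbidity meter's drawer

## Task

Measure the water sample in the orange-capped vial: keeping it upright, stand it in the chuck in the meter's open drawer, turn the blue chuck sleeve clockwise (from above) until the jaws hold the vial tight, and push the drawer fully home, past its catch. Then press the green start button all the way down and let go; leave the other things on the bench where they are.

Things in the scene. Friction and masses are not known exactly. Their poses are not given: they have to be found in the camera images.
- vial_orange: the sample: round glass vial, 28 mm across (cap as wide as the glass), 68 mm tall with an 18 mm ORANGE cap, 60 g; upright on the bench, foot narrowed to 25 mm. Origin: centre of its underside, z up its axis. Two like it have other caps; which stands where varies
- vial_white: same vial with a white cap; leave alone
- vial_blue: same vial with a blue cap; leave alone
- meter: turbidity meter, white box fixed to the bench, 240 wide (y), 215 deep (x), 167 tall. Origin: on the bench under the middle of its front edge; x points into it (the way the drawer shuts). Drawer opening 180 wide, up to z = 118 mm; above it the hood overhangs the front edge by 4 mm and stops an upright gripper before the drawer is home: push with the tool leaning back 25 to 40 degrees
- drawer (a joint): how far the drawer is out (m): 0 = fully home against its stop, front flush with the meter's front edge; slides along the meter's -x to 0.17. About 1 N of friction; a sprung catch must be pushed over (about 10 N) in the last 14 mm, its hump peaks at 0.007, then it holds the drawer shut
- drawer_face (a point): point on the outer face of the grey drawer front, in the middle of its width, 60 mm above the bench; the front is a flat plate 170 wide, z 14 to 116 mm, 10 thick, no handle. Axes as the meter's
- chuck_seat (a point): centre of the chuck's flat seat, where the vial's underside must stand, z up; 36 mm above the bench, 72 mm behind the drawer's outer face. The black drawer floor around it is at z = 30 mm, with 16 mm high rims 75 mm to each side
- sleeve (a joint): angle of the chuck's blue ribbed sleeve (rad): 0 = jaws open, grows clockwise seen from above, stop at 1.45. Each rad moves the jaws 4.2 mm inwards; they meet the vial at about 1.2 and it goes stiff. Stays where it is left. The sleeve is a ring round the seat, 57 mm across, z 36 to 64 mm above the bench; white mark on top
- jaw0: steel jaw, 9 wide, 22 tall (z 39 to 61 mm above the bench), in the sleeve; its inner face (origin at its middle) stands 19 mm from the chuck's axis when open. 120 degrees from the other two
- jaw1: second jaw, alike
- jaw2: third jaw, alike
- start_top (a point): centre of the top of the green round start button on the hood's top near its front edge, right of the middle; 28 mm across, pressed straight down
- start (a joint): button travel (m): 0 up, 0.006 fully down, spring return, 5 N
- beaker: open glass beaker, 70 across, 85 tall; leave alone
- handheld: blue handheld meter lying down, 160 x 80 x 30; leave alone
- reagent: amber jar with a black cap, 68 across, 140 tall; leave alone
- scoop: lab spoon lying on the bench; leave alone

How it is judged:
By the outcome, as a careful person would: the job done as asked, in the order asked, and still so for the second after the job is handed in, with the robot touching nothing.
It also fails if it takes over 67 s, if anything falls off the work surface, if the arm or the gripper's body presses on something with over 40 N, if the wrist force passes 120 N, or if a joint passes its speed limit or range.

## Robot

A 6-joint arm with a two-finger parallel gripper is mounted at the origin on the work surface. World frame = base frame: x ahead of the robot, y to its left, z up, the work surface at z = 0. Lengths are in m, angles in rad, forces in N, time in s.
With the tool pointing down it reaches from about 0.3 to 0.775 m from the base axis. Payload 14.6 kg.
Tool frame: the origin (TCP) lies at the very end of the fingers, on their centre line; the grasp point (between the pads) lies 19 mm behind it; z points along the fingers, y is the line along which they close (so a half turn about z gives the same grasp; the last joint's range is limited). The gripper opens to 94 mm and grips with 3 to 60 N. Pads are 16 mm wide; open, the fingers measure 119 mm over their backs; the gripper's body (75 mm by 177 mm) begins 78 mm behind the grasp point.
Start: joints at [1.279, 0.3, 1.521, -0, 1.321, -0.067], TCP at [0.123, 0.536, 0.205] pointing down, gripper open.
Joint ranges: [-3.03, 3.03], [-0.79, 2.21], [0.23, 2.52], [-1.04, 4.18], [0, 3.07], [-2.55, 2.55]. Speed limits (rad/s): [2.22, 2.22, 2.57, 3.14, 3.14, 3.14].

## Interface

Orientations are given as [roll, pitch, yaw] about the fixed x, y, z axes, in that order (R = Rz(yaw) Ry(pitch) Rx(roll)).
In Python, from station import ctrl gives the robot as it stands. The module is installed in compiled form; this text tells all that it offers.
- The arm moves only by the tool step_arm, never from a script. Its argument "deltas" is a list of rows, each an object with "dp": the shift along the tool's x, y, z scaled (see below), a list of three; "twist": the turn about the tool's z scaled (see below). In form: [{"dp": [tx, ty, tz], "twist": twist}, ...]. A call has 1 to 12 rows; each row shifts and turns the commanded pose from where the row before left it, along the tool's axes as they then stand; what a row does not reach is not made up. The controller multiplies each number of a shift by 0.04 m and each number of a turn by 4 degrees. A row lasts 1/10 s, in which the tool goes at most 50 mm and 8.59 degrees, less where a joint would pass 70% of its speed; a pose out of reach is approached as far as the arm can. A call with a number of a shift or a turn outside -1 to 1 is refused whole. A call with a gripper value outside its range is refused whole. "gripper" is the opening, from -1 (shut) to 1 (fully open), set as the call begins (left out, the last holds). The fingers move at their own pace and stop on an object; "squeeze" is the grip in N (left out, the last holds). Time passes only in rows, so rows that do not move let the fingers close. It gives the time, the measured TCP pose, the force, the opening and the grip force at its end, in the units of the state.
- ctrl.get_obs(): the state, without advancing time (a new reading comes with each control period).
- ctrl.camera(name): name is "side" or "top"; returns (picture, depth): 420x560x3 uint8, red, green, blue; 420x560 float32, m along the optical axis (not along the pixel's ray), 0 where there is no reading.
- ctrl.get_calibration(name): a dict with "fx", "fy", "cx", "cy" (pixels), "world_to_cam" (4x4, takes a point from world to camera coordinates). Camera axes: x right, y down, z forward; pixel columns grow to the right and rows downward; lengths in m; the calibration is good to about 2 mm. A picture is of the moment at which its call begins. get_calibration takes no time and is no camera call.
- ctrl.hand_in(): hands the job in; it is judged then, once.
Trained networks look in the newest picture that a camera, given by its name, has taken for a name from the list of things; names that differ only in an ending like _2 or _b are one class to them, and where a whole thing is asked for, a point or a joint stands for the part that bears it (a point fixed in the world has none). Each returns a list of dicts, best first, with "conf" (0 to 1); they miss things now and then, are a little off and sometimes report something else, mostly with a low value. They report only what shows in the picture. A call takes as long as a camera call.
- ctrl.spot_in(camera, label): "rect" ([left, top, right, bottom] as shares, 0 to 1, of the picture: columns of its width, rows of its height, round what is visible of it).
- ctrl.cut_out(camera, label): "pixels" (420x560 bool, what is visible of it) and "rect" ([left, top, right, bottom] as shares, 0 to 1, of the picture: columns of its width, rows of its height, round what is visible of it).
The state is a dict: "time_s": time; "qpos": joint angles; "joint_vel": joint speeds; "tau": joint torques, N m; "ee_pos": TCP position; "eef_rot": TCP orientation; "force": force on the tool from outside, world axes, zero at the start; "moment": the same for the moment, N m; "grip_width": finger opening in m; "grip_force": force on a finger pad.
Only numpy, scipy, OpenCV 4.12 (cv2) and the standard library are available. Lean on these libraries where they do the work, as an engineer would, in place of code of your own. Each camera call takes 0.05 s, during which the arm holds its last target. There are 200 camera calls.

## Working session

There is one attempt and no reset: what is moved stays moved. The work goes in short steps, Python scripts to look and compute and a tool call to move; the robot and the scene stay as the last step left them, time stands still between calls to the robot, and variables do not carry over. Pictures are saved under pics/ and viewed, at most 10 in all, crops included, and the job is handed in when it is done.

Besides the shell and the picture viewer there is one more tool, called after "Emit:" in YAML: its name, and indented under it one key for each argument. step_arm: Moves the arm, as the interface text tells. Its arguments: {"type":"object","properties":{"deltas":{"type":"array"},"gripper":{"type":"number"},"squeeze":{"type":"number"}},"required":["deltas"]}

```bash
mkdir -p pics; cat > h.py <<'E'
import numpy as np, cv2
from station import ctrl
def pts(cam,depth,mask):
    c=ctrl.get_calibration(cam); v,u=np.nonzero(mask&(depth>0)); z=depth[v,u]
    P=np.stack([(u-c['cx'])/c['fx']*z,(v-c['cy'])/c['fy']*z,z,np.ones_like(z)])
    return (np.linalg.inv(c['world_to_cam'])@P)[:3].T
E
python3 - <<'E'
from h import *
ims=[]
for cam in('top','side'):
    im,d=ctrl.camera(cam); np.savez(f'pics/{cam}0.npz',im=im,d=d)
    cv2.imwrite(f'pics/{cam}0.png',im[:,:,::-1])
    for l in['vial_orange','vial_white','vial_blue','meter','drawer','drawer_face','sleeve','start_top','start','beaker','handheld','reagent','scoop']:
        r=ctrl.cut_out(cam,l)
        for x in r[:1]:
            p=pts(cam,d,x['pixels'])
            if len(p)==0: continue
            print(cam,l,round(x['conf'],2),np.round(np.array(x['rect'])*[560,420,560,420]).astype(int),np.round(np.percentile(p,[2,50,98],axis=0),3).tolist())
o=ctrl.get_obs();print(o['time_s'],o['ee_pos'],o['eef_rot'],o['grip_width'])
E
```

```text
top vial_white 0.49 [151 180 161 194] [[0.594, 0.312, -0.001], [0.604, 0.32, 0.055], [0.627, 0.334, 0.072]]
top meter 0.93 [198  80 289 214] [[0.528, -0.072, 0.026], [0.711, 0.045, 0.166], [0.879, 0.154, 0.177]]
top drawer 0.84 [211 158 273 215] [[0.525, -0.026, 0.025], [0.608, 0.051, 0.032], [0.696, 0.129, 0.118]]
top drawer_face 0.71 [209 157 272 216] [[0.525, -0.027, 0.024], [0.608, 0.051, 0.032], [0.698, 0.129, 0.118]]
top sleeve 0.44 [231 182 251 197] [[0.572, 0.024, 0.029], [0.595, 0.051, 0.061], [0.626, 0.079, 0.068]]
top start_top 0.41 [264 140 272 152] [[0.673, -0.035, 0.182], [0.685, -0.024, 0.189], [0.697, -0.013, 0.194]]
top start 0.58 [263 141 268 151] [[0.673, -0.035, 0.183], [0.685, -0.024, 0.188], [0.697, -0.013, 0.194]]
top beaker 0.55 [393 183 424 208] [[0.546, -0.486, -0.001], [0.586, -0.462, 0.043], [0.614, -0.422, 0.087]]
top reagent 0.94 [372 144 401 175] [[0.655, -0.413, 0.015], [0.675, -0.378, 0.119], [0.714, -0.354, 0.144]]
top scoop 0.55 [345 265 399 309] [[0.244, -0.422, -0.002], [0.302, -0.344, 0.013], [0.361, -0.26, 0.023]]
side vial_orange 0.67 [345 300 
[... 553 characters left out ...]
524, -0.033, 0.02], [0.607, 0.041, 0.033], [0.715, 0.129, 0.115]]
side sleeve 0.7 [269 182 288 205] [[0.572, 0.021, 0.032], [0.596, 0.044, 0.057], [0.624, 0.075, 0.066]]
side beaker 0.97 [405 302 438 344] [[0.545, -0.487, 0.0], [0.592, -0.455, 0.049], [0.61, -0.425, 0.085]]
side handheld 0.94 [339 353 379 420] [[0.318, -0.513, 0.02], [0.38, -0.454, 0.03], [0.446, -0.389, 0.034]]
side reagent 0.91 [408 246 451 300] [[0.654, -0.423, 0.0], [0.667, -0.395, 0.107], [0.714, -0.36, 0.141]]
side scoop 0.66 [250 365 339 397] [[0.243, -0.423, -0.0], [0.319, -0.381, 0.012], [0.361, -0.265, 0.021]]
1.4 [0.12258408 0.53613956 0.20542203] [-3.14153811e+00 -1.68533991e-06  2.91680182e+00] 0.094043672686171
```

View pics/top0.png

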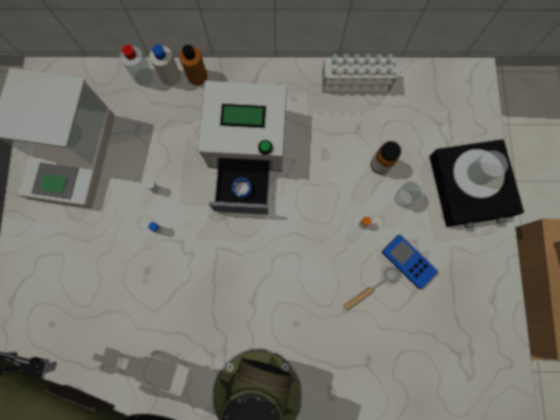

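View pics/side0.png

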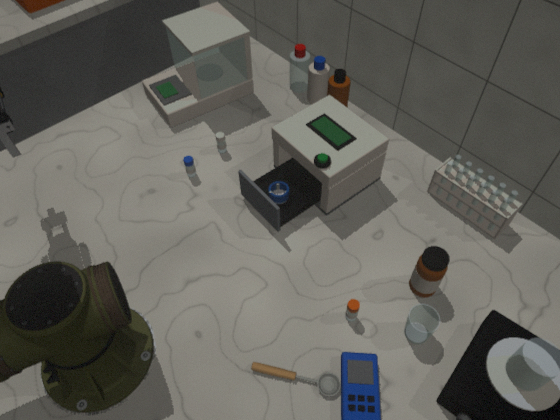

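The top view shows the orange cap at (367,221), the chuck at (241,187) in the open drawer and the green button at (265,147). In the side view the cap is at (353,306), the chuck at (279,191) and the button at (322,160). Next I refine the positions.

```bash
python3 - <<'E'
from h import *
for cam in('top','side'):
    f=np.load(f'pics/{cam}0.npz'); im,d=f['im'],f['d']
    hsv=cv2.cvtColor(im,cv2.COLOR_RGB2HSV); H,S,V=[hsv[...,i].astype(int) for i in range(3)]
    P=np.full(d.shape+(3,),np.nan); m=d>0; P[m]=pts(cam,d,m)
    X,Y,Z=P[...,0],P[...,1],P[...,2]
    def rep(n,mk):
        p=P[mk]; 
        if len(p)<4: print(cam,n,len(p));return
        (c,r)=cv2.minEnclosingCircle(p[:,:2].astype(np.float32))
        q=np.percentile(p,[3,97],axis=0)
        print(cam,n,len(p),'mean',p.mean(0).round(4),'circ',np.round(c,4),round(r,4),'mid',q.mean(0).round(4),'ext',(q[1]-q[0]).round(4),'z',q[:,2].round(3))
    box=lambda x,y,r:(abs(X-x)<r)&(abs(Y-y)<r)
    rep('orange',box(.5,-.325,.05)&(H<20)&(S>140)&(Z>.04))
    rep('orangetop',box(.5,-.325,.05)&(H<20)&(S>140)&(Z>.062))
    rep('sleeve',box(.6,.05,.05)&(H>95)&(H<130)&(S>110)&(Z>.03))
    rep('sleevetop',box(.6,.05,.05)&(Z>.058)&(Z<.072))
    rep('button',box(.685,-.025,.04)&(H>50)&(H<85)&(S>120)&(Z>.165))
    t=(Z>.160)&(Z<.175)&(X>.6)&(X<.95)&(abs(Y-.04)<.2); p=P[t][:,:2].astype(np.float32)
    r=cv2.minAreaRect(p); print(cam,'hood',np.round(r[0],4),np.round(r[1],4),r[2], np.median(P[t][:,2]), np.round(cv2.boxPoints(r),3).tolist())
    t=(Z>.108)&(Z<.122)&(X<.60)&(X>.48)&(abs(Y-.05)<.12); p=P[t]
    r=cv2.minAreaRect(p[:,:2].astype(np.float32)); print(cam,'facetop',len(p),np.round(r[0],4),np.round(r[1],4),r[2],np.polyfit(p[:,1],p[:,0],1))
    t=(Z>.02)&(Z<.105)&(X<.56)&(X>.48)&(abs(Y-.05)<.06); p=P[t]
    if len(p)>20: print(cam,'facefit',len(p),np.polyfit(p[:,1],p[:,0],1),np.percentile(p[:,0],[5,50,95]))
    print(cam,'cam pos',np.linalg.inv(ctrl.get_calibration(cam)['world_to_cam'])[:3,3].round(3))
f=np.load('pics/top0.npz');a=cv2.resize(f['im'][125:225,195:300],None,fx=5,fy=5,interpolation=2)
f=np.load('pics/side0.npz');b=cv2.resize(f['im'][145:245,230:335],None,fx=5,fy=5,interpolation=2)
cv2.imwrite('pics/crop1.png',cv2.resize(np.hstack([a,b]),(800,381))[:,:,::-1])
E
```

```text
top orange 56 mean [ 0.4937 -0.3213  0.0668] circ [ 0.4945 -0.3216] 0.0122 mid [ 0.4937 -0.3218  0.0664] ext [0.0203 0.021  0.01  ] z [0.061 0.071]
top orangetop 53 mean [ 0.4937 -0.3216  0.0673] circ [ 0.4945 -0.3216] 0.0122 mid [ 0.4937 -0.3218  0.0671] ext [0.0203 0.0211 0.0085] z [0.063 0.071]
top sleeve 174 mean [0.602  0.0511 0.052 ] circ [0.6054 0.0534] 0.0369 mid [0.6057 0.0537 0.0493] ext [0.0665 0.0627 0.037 ] z [0.031 0.068]
top sleevetop 132 mean [0.5996 0.0513 0.0641] circ [0.6    0.0516] 0.0293 mid [0.5996 0.0503 0.0636] ext [0.0531 0.0518 0.0092] z [0.059 0.068]
top button 95 mean [ 0.6825 -0.0239  0.1867] circ [ 0.6834 -0.0226] 0.0158 mid [ 0.6835 -0.023   0.1852] ext [0.0252 0.0259 0.0164] z [0.177 0.193]
top hood [0.7789 0.0406] [0.2401 0.222 ] 86.64463806152344 0.16789471853253823 [[0.6610000133514404, -0.0729999989271164], [0.8830000162124634, -0.0860000029206276], [0.8970000147819519, 0.15399999916553497], [0.675000011920929, 0.16699999570846558]]
top facetop 231 [0.5326 0.0554] [0.168  0.0122] 86.26539611816406 [0.05721521 0.52947504]
top facefit 271 [-0.0144606
[... 579 characters left out ...]
rc [0.6001 0.0482] 0.0307 mid [0.5989 0.0486 0.0622] ext [0.0524 0.0535 0.0076] z [0.058 0.066]
side button 75 mean [ 0.6824 -0.0266  0.1876] circ [ 0.6831 -0.0226] 0.0165 mid [ 0.683  -0.0254  0.1863] ext [0.0232 0.0241 0.0109] z [0.181 0.192]
side hood [0.7776 0.0389] [0.2433 0.2229] 86.9808120727539 0.16661008827653095 [[0.6600000262260437, -0.07699999958276749], [0.8830000162124634, -0.08799999952316284], [0.8949999809265137, 0.1550000011920929], [0.6729999780654907, 0.16599999368190765]]
side facetop 241 [0.532  0.0517] [0.1719 0.0122] 86.89603424072266 [0.06145569 0.52831207]
side facefit 484 [0.03415588 0.52683645] [0.52459879 0.52802966 0.53154512]
side cam pos [ 0.064 -0.572  1.056]
```

View pics/crop1.png

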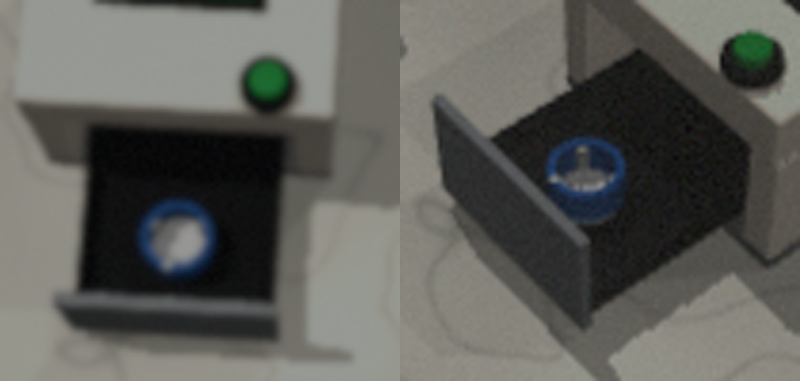

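Both cameras agree: vial at (0.494,-0.3235) and chuck at (0.599,0.050), which matches the drawer face plus 72 mm. The meter yaw is about -3.3° and the drawer is out about 0.145. The crop shows an empty chuck and the button on a black collar. I'll move now.

Emit:
step_arm:
  deltas:
    - {"dp":[0,0,0],"twist":-0.8}
    - {"dp":[0,0,0],"twist":-0.8}
    - {"dp":[0,0,0],"twist":-0.8}
    - {"dp":[-0.8,-0.6,0],"twist":0}
    - {"dp":[-0.8,-0.6,0],"twist":0}
    - {"dp":[-0.8,-0.6,0],"twist":0}
    - {"dp":[-0.8,-0.6,0],"twist":0}
    - {"dp":[-0.8,-0.8,0],"twist":0}
    - {"dp":[-0.8,-0.8,0],"twist":0}
    - {"dp":[-0.8,-0.8,0],"twist":0}
    - {"dp":[-0.8,-0.8,0],"twist":0}
    - {"dp":[-0.8,-0.8,0],"twist":0}
  gripper: 0.4

```text
time_s: 2.6
ee_pos: [0.3965, 0.2625, 0.2057]
eef_rot: [3.141, 0.0, 3.084]
force: [0.9, 1.0, -0.5]
grip_width: 0.0657
grip_force: 0.0
```

```bash
cat >> h.py <<'E'
from scipy.spatial.transform import Rotation as Rn
def go(*t):
    o=ctrl.get_obs(); R=Rn.from_euler('xyz',o['eef_rot']).as_matrix()
    print('t',round(o['time_s'],2),'ee',o['ee_pos'].round(4),'rot',np.round(o['eef_rot'],4),'q',np.round(o['qpos'],2),'F',np.round(o['force'],1),'M',np.round(o['moment'],2),'w',round(o['grip_width'],4),'gf',round(float(o['grip_force']),1))
    p=o['ee_pos']
    for x in t: print('to',x,'units',((R.T@(np.array(x)-p))/.04).round(3)); p=np.array(x)
E
python3 -c "
from h import *
go((.494,-.3235,.2),(.494,-.3235,.032),(.494,-.3235,.18),(.5992,.0497,.18))"
```

```text
t 2.6 ee [0.3965 0.2625 0.2057] rot [3.1413e+00 5.0000e-04 3.0844e+00] q [ 0.51  0.13  1.72  0.    1.28 -1.01] F [ 0.9  1.  -0.5] M [-0.01  0.    0.01] w 0.0657 gf 0.0
to (0.494, -0.3235, 0.2) units [ -3.272 -14.488   0.14 ]
to (0.494, -0.3235, 0.032) units [ 2.0e-03 -1.0e-03  4.2e+00]
to (0.494, -0.3235, 0.18) units [-2.0e-03  1.0e-03 -3.7e+00]
to (0.5992, 0.0497, 0.18) units [-2.092e+00  9.465e+00  4.000e-03]
```

Emit:
step_arm:
  deltas:
    - {"dp":[-0.2,-0.95,0],"twist":0}
    - {"dp":[-0.2,-0.95,0],"twist":0}
    - {"dp":[-0.2,-0.95,0],"twist":0}
    - {"dp":[-0.2,-0.95,0],"twist":0}
    - {"dp":[-0.2,-0.95,0],"twist":0}
    - {"dp":[-0.2,-0.95,0],"twist":0}
    - {"dp":[-0.2,-0.95,0],"twist":0}
    - {"dp":[-0.2,-0.95,0],"twist":0}
    - {"dp":[-0.2,-0.95,0],"twist":0}
    - {"dp":[-0.2,-0.95,0],"twist":0}
    - {"dp":[-0.2,-0.95,0],"twist":0}
    - {"dp":[-0.2,-0.95,0],"twist":0}

```text
time_s: 3.8
ee_pos: [0.4652, -0.1984, 0.2056]
eef_rot: [-3.141, 0.0, 3.084]
force: [-0.9, 0.4, -0.3]
grip_width: 0.0655
grip_force: 0.0
```

Emit:
step_arm:
  deltas:
    - {"dp":[-0.4,-0.9,0],"twist":0}
    - {"dp":[-0.4,-0.9,0],"twist":0}
    - {"dp":[0,-0.5,0],"twist":0}
    - {"dp":[0,0,0],"twist":0}
    - {"dp":[0,0,0],"twist":0}
    - {"dp":[0,0,0],"twist":0}

```text
time_s: 4.4
ee_pos: [0.492, -0.2893, 0.2057]
eef_rot: [3.142, 0.0, 3.085]
force: [-0.2, 0.3, 0.7]
grip_width: 0.0659
grip_force: 0.0
```

```bash
python3 -c "
from h import *
go((.494,-.3235,.12),(.494,-.3235,.032))"
```

```text
t 4.4 ee [ 0.492  -0.2893  0.2057] rot [3.1416e+00 2.0000e-04 3.0852e+00] q [-0.6   0.35  1.46  0.    1.34 -2.11] F [-0.2  0.3  0.7] M [ 0.03  0.03 -0.02] w 0.0659 gf 0.0
to (0.494, -0.3235, 0.12) units [-0.098 -0.85   2.142]
to (0.494, -0.3235, 0.032) units [ 0.  -0.   2.2]
```

Emit:
step_arm:
  deltas:
    - {"dp":[-0.1,-0.85,0],"twist":0}
    - {"dp":[0,0,0.7],"twist":0}
    - {"dp":[0,0,0.7],"twist":0}
    - {"dp":[0,0,0.7],"twist":0}
    - {"dp":[0,0,0.7],"twist":0}
    - {"dp":[0,0,0.5],"twist":0}
    - {"dp":[0,0,0.5],"twist":0}
    - {"dp":[0,0,0.5],"twist":0}
    - {"dp":[0,0,0],"twist":0}
    - {"dp":[0,0,0],"twist":0}
    - {"dp":[0,0,0],"twist":0}

```text
time_s: 5.5
ee_pos: [0.4946, -0.3245, 0.0349]
eef_rot: [-3.141, 0.002, 3.085]
force: [0.4, 0.2, 0.3]
grip_width: 0.0656
grip_force: 0.0
```

```bash
python3 - <<'E'
from h import *
go((.494,-.3235,.032))
im,d=ctrl.camera('side'); a=im[250:350,300:420]; im,d=ctrl.camera('top'); b=im[180:280,310:430]
cv2.imwrite('pics/c2.png',cv2.resize(np.hstack([a,b]),(800,333),interpolation=2)[:,:,::-1])
E
```

```text
t 5.5 ee [ 0.4946 -0.3245  0.0349] rot [-3.1405e+00  1.6000e-03  3.0848e+00] q [-0.64  0.58  1.55 -0.    1.01 -2.16] F [0.4 0.2 0.3] M [-0.01  0.03 -0.05] w 0.0656 gf 0.0
to (0.494, -0.3235, 0.032) units [0.017 0.025 0.073]
```

View pics/c2.png

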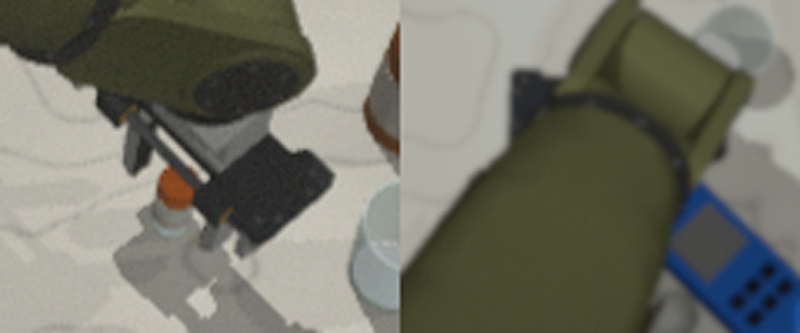

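The left crop shows the orange cap at (175,190) between the open fingers. Closing on it.

Emit:
step_arm:
  deltas:
    - {"dp":[0,0,0],"twist":0}
    - {"dp":[0,0,0],"twist":0}
    - {"dp":[0,0,0],"twist":0}
    - {"dp":[0,0,0],"twist":0}
    - {"dp":[0,0,0],"twist":0}
    - {"dp":[0,0,0],"twist":0}
    - {"dp":[0,0,0],"twist":0}
    - {"dp":[0,0,0],"twist":0}
  gripper: -1
  squeeze: 20

```text
time_s: 6.4
ee_pos: [0.494, -0.3245, 0.0335]
eef_rot: [-3.142, 0.0, 3.084]
force: [-0.7, -0.0, 0.9]
grip_width: 0.0273
grip_force: 20.0
```

Emit:
step_arm:
  deltas:
    - {"dp":[0,0,-0.3],"twist":0}
    - {"dp":[0,0,-0.6],"twist":0}
    - {"dp":[0,0,-0.8],"twist":0}
    - {"dp":[0,0,-0.8],"twist":0}
    - {"dp":[0,0,-0.8],"twist":0}
    - {"dp":[0,0,-0.5],"twist":0}
    - {"dp":[0,0,-0.2],"twist":0}
    - {"dp":[0,0,0],"twist":0}
    - {"dp":[0,0,0],"twist":0}

```text
time_s: 7.3
ee_pos: [0.4936, -0.3243, 0.1924]
eef_rot: [3.141, -0.001, 3.084]
force: [-0.6, -0.9, -0.7]
grip_width: 0.0277
grip_force: 20.0
```

```bash
python3 - <<'E'
from h import *
go((.5992,.0497,.185))
E
```

```text
t 7.3 ee [ 0.4936 -0.3243  0.1924] rot [ 3.1408e+00 -1.3000e-03  3.0843e+00] q [-0.64  0.4   1.42 -0.    1.33 -2.16] F [-0.6 -0.9 -0.7] M [0.02 0.01 0.01] w 0.0277 gf 20.0
to (0.5992, 0.0497, 0.185) units [-2.1    9.484  0.19 ]
```

Emit:
step_arm:
  deltas:
    - {"dp":[-0.1,0.5,0],"twist":0}
    - {"dp":[-0.2,0.9,0],"twist":0}
    - {"dp":[-0.2,0.9,0],"twist":0}
    - {"dp":[-0.2,0.9,0],"twist":0}
    - {"dp":[-0.2,0.9,0],"twist":0}
    - {"dp":[-0.2,0.9,0],"twist":0}
    - {"dp":[-0.2,0.9,0],"twist":0}
    - {"dp":[-0.2,0.9,0],"twist":0}
    - {"dp":[-0.2,0.9,0],"twist":0}
    - {"dp":[-0.2,0.9,0],"twist":0}
    - {"dp":[-0.2,0.6,0],"twist":0}
    - {"dp":[0,0,0],"twist":0}

```text
time_s: 8.5
ee_pos: [0.5989, 0.0407, 0.1917]
eef_rot: [3.141, -0.002, 3.087]
force: [0.1, -0.0, -0.5]
grip_width: 0.0278
grip_force: 20.0
```

Emit:
step_arm:
  deltas:
    - {"dp":[0,0,0],"twist":0}
    - {"dp":[0,0,0],"twist":0}
    - {"dp":[0,0,0],"twist":0}

```text
time_s: 8.8
ee_pos: [0.5987, 0.037, 0.1932]
eef_rot: [-3.141, -0.0, 3.083]
force: [-0.2, -0.6, -0.3]
grip_width: 0.0274
grip_force: 20.0
```

```bash
python3 - <<'E'
from h import *
go((.5992,.0497,.185),(.5992,.0497,.0695))
for cam in('side','top'):
    im,d=ctrl.camera(cam)
    hsv=cv2.cvtColor(im,cv2.COLOR_RGB2HSV); H,S,V=[hsv[...,i].astype(int) for i in range(3)]
    P=np.full(d.shape+(3,),np.nan); m=d>0; P[m]=pts(cam,d,m)
    k=(H<20)&(S>140)&(abs(P[...,0]-.6)<.06)&(abs(P[...,1]-.05)<.06); p=P[k]
    if len(p)>3: print(cam,len(p),p.mean(0),np.percentile(p,[3,97],axis=0).round(4))
    if cam=='side': cv2.imwrite('pics/c3.png',cv2.resize(im[110:240,220:350],(600,600),interpolation=2)[:,:,::-1])
E
```

```text
t 8.8 ee [0.5987 0.037  0.1932] rot [-3.1414e+00 -4.0000e-04  3.0830e+00] q [ 0.    0.42  1.39 -0.    1.33 -1.51] F [-0.2 -0.6 -0.3] M [ 0.03 -0.01  0.  ] w 0.0274 gf 20.0
to (0.5992, 0.0497, 0.185) units [0.005 0.317 0.206]
to (0.5992, 0.0497, 0.0695) units [-1.000e-03  0.000e+00  2.887e+00]
side 64 [0.59221327 0.03767773 0.22793307] [[0.579  0.0259 0.214 ]
 [0.6055 0.0505 0.3059]]
```

View pics/c3.png

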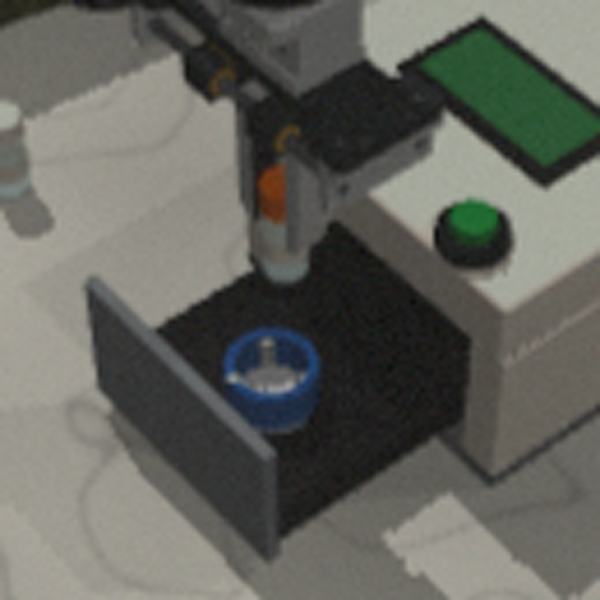

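The crop shows the vial upright in the fingers, its foot at (283,270), behind and above the chuck at (272,370). I'll shift 13 mm in y and lower it.

Emit:
step_arm:
  deltas:
    - {"dp":[0,0.32,0],"twist":0}
    - {"dp":[0,0,0.5],"twist":0}
    - {"dp":[0,0,0.6],"twist":0}
    - {"dp":[0,0,0.5],"twist":0}
    - {"dp":[0,0,0.4],"twist":0}
    - {"dp":[0,0,0.3],"twist":0}
    - {"dp":[0,0,0.3],"twist":0}
    - {"dp":[0,0,0.2],"twist":0}
    - {"dp":[0,0,0.2],"twist":0}
    - {"dp":[0,0,0],"twist":0}
    - {"dp":[0,0,0],"twist":0}
    - {"dp":[0,0,0],"twist":0}

```text
time_s: 10.1
ee_pos: [0.5999, 0.0509, 0.074]
eef_rot: [3.142, 0.001, 3.084]
force: [-0.1, 0.8, 0.0]
grip_width: 0.0275
grip_force: 20.0
```

```bash
python3 - <<'E'
from h import *
go((.5992,.0497,.0695))
E
```

```text
t 10.1 ee [0.5999 0.0509 0.074 ] rot [3.1415e+00 1.0000e-03 3.0843e+00] q [ 0.02  0.55  1.49 -0.    1.1  -1.49] F [-0.1  0.8  0. ] M [ 0.06  0.02 -0.01] w 0.0275 gf 20.0
to (0.5992, 0.0497, 0.0695) units [ 0.017 -0.03   0.113]
```

Emit:
step_arm:
  deltas:
    - {"dp":[0.02,-0.03,0.05],"twist":0}
    - {"dp":[0,0,0.05],"twist":0}
    - {"dp":[0,0,0.01],"twist":0}
    - {"dp":[0,0,0],"twist":0}
    - {"dp":[0,0,0],"twist":0}

```text
time_s: 10.6
ee_pos: [0.5989, 0.0496, 0.0694]
eef_rot: [-3.141, 0.001, 3.084]
force: [-1.0, -2.1, 4.4]
grip_width: 0.0275
grip_force: 20.0
```

Emit:
step_arm:
  deltas:
    - {"dp":[0,0,0],"twist":0}
    - {"dp":[0,0,0],"twist":0}
    - {"dp":[0,0,0],"twist":0}
    - {"dp":[0,0,0],"twist":0}
    - {"dp":[0,0,0],"twist":0}
    - {"dp":[0,0,0],"twist":0}
  gripper: 0.6

```text
time_s: 11.2
ee_pos: [0.5987, 0.0497, 0.069]
eef_rot: [-3.142, -0.0, 3.084]
force: [0.5, 0.5, 0.8]
grip_width: 0.0722
grip_force: 0.0
```

```bash
python3 - <<'E'
from h import *
go((.5992,.0497,.0695),(.5992,.0497,.044))
im,d=ctrl.camera('side')
cv2.imwrite('pics/c4.png',cv2.resize(im[120:240,220:350],(650,600),interpolation=2)[:,:,::-1])
E
```

```text
t 11.2 ee [0.5987 0.0497 0.069 ] rot [-3.1416 -0.      3.0844] q [ 0.02  0.55  1.5  -0.    1.09 -1.49] F [0.5 0.5 0.8] M [ 0.03 -0.06 -0.04] w 0.0722 gf 0.0
to (0.5992, 0.0497, 0.0695) units [-0.012  0.    -0.012]
to (0.5992, 0.0497, 0.044) units [-0.     0.     0.637]
```

View pics/c4.png

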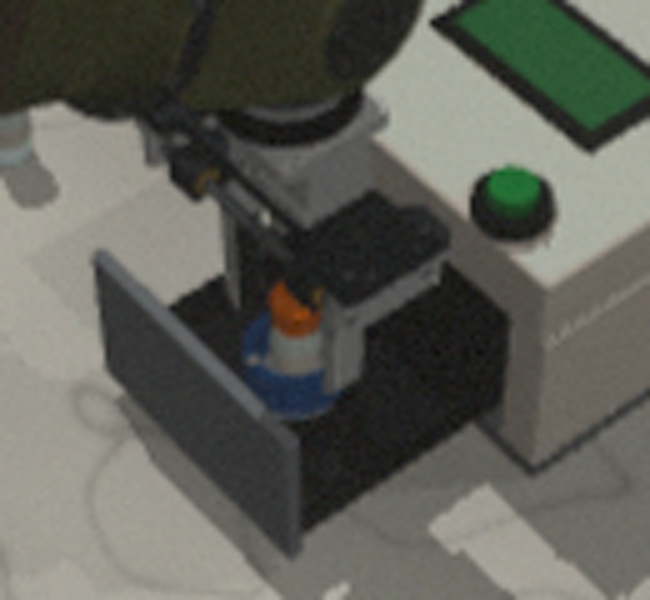

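The vial stands upright in the chuck, its cap at (295,308), and the fingers are open around it. I'll lower to the sleeve, grip it, and draw the drawer out about 22 mm more so the gripper body clears the hood while turning.

Emit:
step_arm:
  deltas:
    - {"dp":[-0.02,0,0.3],"twist":0}
    - {"dp":[0,0,0.3],"twist":0}
    - {"dp":[0,0,0],"twist":0}
    - {"dp":[0,0,0],"twist":0}

```text
time_s: 11.65
ee_pos: [0.5993, 0.0497, 0.0444]
eef_rot: [-3.142, -0.001, 3.084]
force: [0.3, 0.1, 0.1]
grip_width: 0.0751
grip_force: 0.0
```

Emit:
step_arm:
  deltas:
    - {"dp":[0,0,0],"twist":0}
    - {"dp":[0,0,0],"twist":0}
    - {"dp":[0,0,0],"twist":0}
    - {"dp":[0,0,0],"twist":0}
  gripper: -1
  squeeze: 50

```text
time_s: 12.05
ee_pos: [0.5998, 0.0508, 0.0454]
eef_rot: [3.14, 0.001, 3.085]
force: [0.9, 8.4, 0.1]
grip_width: 0.0556
grip_force: 50.0
```

Emit:
step_arm:
  deltas:
    - {"dp":[0.05,0,0],"twist":0}
    - {"dp":[0.1,0,0],"twist":0}
    - {"dp":[0.1,0,0],"twist":0}
    - {"dp":[0.1,0,0],"twist":0}
    - {"dp":[0.1,0,0],"twist":0}
    - {"dp":[0.1,0,0],"twist":0}
    - {"dp":[0,0,0],"twist":0}
    - {"dp":[0,0,0],"twist":0}

```text
time_s: 12.85
ee_pos: [0.5776, 0.0521, 0.0454]
eef_rot: [3.14, 0.0, 3.085]
force: [-0.4, 8.9, 0.9]
grip_width: 0.0559
grip_force: 50.0
```

```bash
python3 - <<'E'
from h import *
go()
E
```

```text
t 12.85 ee [0.5776 0.0521 0.0454] rot [3.1400e+00 4.0000e-04 3.0848e+00] q [ 0.03  0.54  1.58  0.    1.02 -1.49] F [-0.4  8.9  0.9] M [ 1.5   0.08 -0.  ] w 0.0559 gf 50.0
```

Emit:
step_arm:
  deltas:
    - {"dp":[0,0.03,0],"twist":0.5}
    - {"dp":[0,0,0],"twist":1}
    - {"dp":[0,0,0],"twist":1}
    - {"dp":[0,0,0],"twist":1}
    - {"dp":[0,0,0],"twist":1}
    - {"dp":[0,0,0],"twist":1}
    - {"dp":[0,0,0],"twist":1}
    - {"dp":[0,0,0],"twist":1}
    - {"dp":[0,0,0],"twist":1}
    - {"dp":[0,0,0],"twist":0}
    - {"dp":[0,0,0],"twist":0}

```text
time_s: 13.95
ee_pos: [0.5779, 0.0526, 0.0454]
eef_rot: [3.141, 0.0, 2.493]
force: [-0.5, 5.6, 1.0]
grip_width: 0.0559
grip_force: 50.0
```

```bash
python3 - <<'E'
from h import *
go()
E
```

```text
t 13.95 ee [0.5779 0.0526 0.0454] rot [3.1405e+00 2.0000e-04 2.4931e+00] q [ 0.03  0.54  1.58  0.    1.02 -0.9 ] F [-0.5  5.6  1. ] M [ 0.89 -0.09 -0.1 ] w 0.0559 gf 50.0
```

Emit:
step_arm:
  deltas:
    - {"dp":[0,0,0],"twist":0}
    - {"dp":[0,0,0],"twist":0}
    - {"dp":[0,0,0],"twist":0}
    - {"dp":[0,0,0],"twist":-1}
    - {"dp":[0,0,0],"twist":-1}
    - {"dp":[0,0,0],"twist":-1}
    - {"dp":[0,0,0],"twist":-1}
    - {"dp":[0,0,0],"twist":-1}
    - {"dp":[0,0,0],"twist":-1}
    - {"dp":[0,0,0],"twist":-1}
    - {"dp":[0,0,0],"twist":-1}
    - {"dp":[0,0,0],"twist":-1}
  gripper: 0.6

```text
time_s: 15.15
ee_pos: [0.5776, 0.0519, 0.045]
eef_rot: [-3.141, -0.0, 3.123]
force: [-0.5, -0.5, 0.0]
grip_width: 0.0752
grip_force: 0.0
```

Emit:
step_arm:
  deltas:
    - {"dp":[0,0,0],"twist":-1}
    - {"dp":[0,0,0],"twist":-1}
    - {"dp":[0,0,0],"twist":-1}
    - {"dp":[0,0,0],"twist":-1}
    - {"dp":[0,0,0],"twist":-1}
    - {"dp":[0,0,0],"twist":-1}
    - {"dp":[0,0,0],"twist":-1}
    - {"dp":[0,0,0],"twist":0}
    - {"dp":[0,0,0],"twist":0}

```text
time_s: 16.05
ee_pos: [0.5776, 0.052, 0.045]
eef_rot: [-3.142, -0.0, -2.677]
force: [1.0, -0.1, -0.8]
grip_width: 0.0751
grip_force: 0.0
```

Emit:
step_arm:
  deltas:
    - {"dp":[0,0,0],"twist":0}
    - {"dp":[0,0,0],"twist":0}
    - {"dp":[0,0,0],"twist":0}
    - {"dp":[0,0,0],"twist":0}
  gripper: -1
  squeeze: 60

```text
time_s: 16.45
ee_pos: [0.5777, 0.0518, 0.0451]
eef_rot: [-3.141, -0.0, -2.676]
force: [-0.5, -3.0, -0.2]
grip_width: 0.0557
grip_force: 60.0
```

```bash
python3 - <<'E'
from h import *
go()
E
```

```text
t 16.45 ee [0.5777 0.0518 0.0451] rot [-3.1413e+00 -2.0000e-04 -2.6757e+00] q [ 0.03  0.54  1.58 -0.    1.02 -2.01] F [-0.5 -3.  -0.2] M [-0.48  0.08 -0.06] w 0.0557 gf 60.0
```

Emit:
step_arm:
  deltas:
    - {"dp":[0,0,0],"twist":1}
    - {"dp":[0,0,0],"twist":1}
    - {"dp":[0,0,0],"twist":1}
    - {"dp":[0,0,0],"twist":1}
    - {"dp":[0,0,0],"twist":1}
    - {"dp":[0,0,0],"twist":1}
    - {"dp":[0,0,0],"twist":1}
    - {"dp":[0,0,0],"twist":0.5}
    - {"dp":[0,0,0],"twist":0}
    - {"dp":[0,0,0],"twist":0}

```text
time_s: 17.45
ee_pos: [0.5776, 0.0522, 0.045]
eef_rot: [3.142, -0.0, 3.086]
force: [-1.8, 0.3, 0.7]
grip_width: 0.0557
grip_force: 60.0
```

```bash
python3 - <<'E'
from h import *
go()
E
```

```text
t 17.45 ee [0.5776 0.0522 0.045 ] rot [ 3.1415e+00 -2.0000e-04  3.0855e+00] q [ 0.03  0.54  1.58  0.    1.02 -1.49] F [-1.8  0.3  0.7] M [0.09 0.15 0.14] w 0.0557 gf 60.0
```

Emit:
step_arm:
  deltas:
    - {"dp":[0,0,0],"twist":0.5}
    - {"dp":[0,0,0],"twist":0.5}
    - {"dp":[0,0,0],"twist":0.5}
    - {"dp":[0,0,0],"twist":0}
    - {"dp":[0,0,0],"twist":0}

```text
time_s: 17.95
ee_pos: [0.5776, 0.0523, 0.045]
eef_rot: [3.141, -0.0, 2.981]
force: [-0.9, 1.5, 1.0]
grip_width: 0.0551
grip_force: 60.0
```

```bash
python3 - <<'E'
from h import *
go()
E
```

```text
t 17.95 ee [0.5776 0.0523 0.045 ] rot [ 3.1414e+00 -1.0000e-04  2.9813e+00] q [ 0.03  0.54  1.58  0.    1.02 -1.38] F [-0.9  1.5  1. ] M [0.3  0.16 0.39] w 0.0551 gf 60.0
```

Emit:
step_arm:
  deltas:
    - {"dp":[0,0,0],"twist":0.5}
    - {"dp":[0,0,0],"twist":0.5}
    - {"dp":[0,0,0],"twist":0}
    - {"dp":[0,0,0],"twist":0}

```text
time_s: 18.35
ee_pos: [0.5776, 0.0523, 0.045]
eef_rot: [-3.141, 0.0, 2.913]
force: [-1.8, 1.1, -0.3]
grip_width: 0.0556
grip_force: 60.0
```

```bash
python3 - <<'E'
from h import *
go()
E
```

```text
t 18.35 ee [0.5776 0.0523 0.045 ] rot [-3.1412e+00  1.0000e-04  2.9132e+00] q [ 0.03  0.54  1.58 -0.    1.02 -1.31] F [-1.8  1.1 -0.3] M [0.44 0.14 2.3 ] w 0.0556 gf 60.0
```

Emit:
step_arm:
  deltas:
    - {"dp":[0,0,0],"twist":0.5}
    - {"dp":[0,0,0],"twist":0.5}
    - {"dp":[0,0,0],"twist":0}
    - {"dp":[0,0,0],"twist":0}

```text
time_s: 18.75
ee_pos: [0.5777, 0.0524, 0.0451]
eef_rot: [3.141, 0.0, 2.842]
force: [0.4, 3.5, 1.2]
grip_width: 0.0556
grip_force: 60.0
```

```bash
python3 - <<'E'
from h import *
go()
E
```

```text
t 18.75 ee [0.5777 0.0524 0.0451] rot [3.1412e+00 1.0000e-04 2.8418e+00] q [ 0.03  0.54  1.58  0.    1.02 -1.24] F [0.4 3.5 1.2] M [0.85 0.05 1.56] w 0.0556 gf 60.0
```

Emit:
step_arm:
  deltas:
    - {"dp":[0,0,0],"twist":0.5}
    - {"dp":[0,0,0],"twist":0.5}
    - {"dp":[0,0,0],"twist":0.5}

```text
time_s: 19.05
ee_pos: [0.5779, 0.0529, 0.0452]
eef_rot: [3.141, 0.0, 2.737]
force: [0.6, 6.8, 1.6]
grip_width: 0.0554
grip_force: 60.0
```

```bash
python3 - <<'E'
from h import *
go()
im,d=ctrl.camera('side')
cv2.imwrite('pics/c5.png',cv2.resize(im[120:240,220:350],(650,600),interpolation=2)[:,:,::-1])
E
```

```text
t 19.05 ee [0.5779 0.0529 0.0452] rot [3.1407e+00 4.0000e-04 2.7368e+00] q [ 0.03  0.54  1.58  0.    1.02 -1.14] F [0.6 6.8 1.6] M [ 1.21 -0.14  2.51] w 0.0554 gf 60.0
```

Emit:
step_arm:
  deltas:
    - {"dp":[0,0,0],"twist":0}
    - {"dp":[0,0,0],"twist":0}

```text
time_s: 19.3
ee_pos: [0.5779, 0.0528, 0.0453]
eef_rot: [3.141, 0.001, 2.737]
force: [1.2, 7.1, 1.5]
grip_width: 0.0556
grip_force: 60.0
```

```bash
python3 - <<'E'
from h import *
go()
E
```

```text
t 19.3 ee [0.5779 0.0528 0.0453] rot [3.1405e+00 5.0000e-04 2.7372e+00] q [ 0.03  0.54  1.58  0.    1.02 -1.14] F [1.2 7.1 1.5] M [ 1.32 -0.2   1.67] w 0.0556 gf 60.0
```

View pics/c5.png

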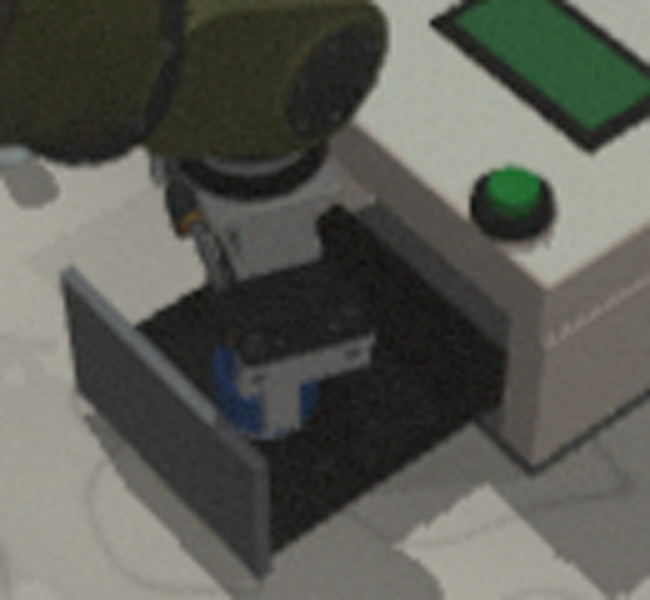

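The crop shows the fingers on the sleeve at (265,400). The tool turned 1.46 rad in all, with the torque rising to about 2.5 Nm and slipping at the end, so the vial is tight. Releasing and lifting.

Emit:
step_arm:
  deltas:
    - {"dp":[0,0,0],"twist":0}
    - {"dp":[0,0,0],"twist":0}
    - {"dp":[0,0,0],"twist":0}
    - {"dp":[0,0,0],"twist":0}
    - {"dp":[0,0,-0.4],"twist":0}
    - {"dp":[0,0,-0.7],"twist":0}
    - {"dp":[0,0,-0.8],"twist":0}
    - {"dp":[0,0,-0.8],"twist":0}
    - {"dp":[0,0,-0.8],"twist":0}
    - {"dp":[0,0,-0.5],"twist":0}
    - {"dp":[0,0,0],"twist":0}
  gripper: 0.65

```text
time_s: 20.4
ee_pos: [0.5786, 0.052, 0.2079]
eef_rot: [3.14, 0.004, 2.735]
force: [-0.0, 0.6, 0.4]
grip_width: 0.0776
grip_force: 0.0
```

Emit:
step_arm:
  deltas:
    - {"dp":[0,0,0],"twist":-1}
    - {"dp":[0,0,0],"twist":-1}
    - {"dp":[0,0,0],"twist":-1}
    - {"dp":[0,0,0],"twist":-1}
    - {"dp":[0,0,0],"twist":-1}
    - {"dp":[0.8,0,0],"twist":0}
    - {"dp":[0.8,0,0],"twist":0}
    - {"dp":[0.8,0,0],"twist":0}
    - {"dp":[0.6,0.3,0],"twist":0}
    - {"dp":[0,0,0],"twist":0}
    - {"dp":[0,0,0],"twist":0}
  gripper: -1
  squeeze: 10

```text
time_s: 21.5
ee_pos: [0.4585, 0.0709, 0.2045]
eef_rot: [-3.141, -0.0, 3.085]
force: [1.1, -0.3, -0.7]
grip_width: 0.0005
grip_force: 0.0
```

```bash
cat > face.py <<'E'
from h import *
def look(name=None,cams=('side','top')):
    for cam in cams:
        im,d=ctrl.camera(cam)
        hsv=cv2.cvtColor(im,cv2.COLOR_RGB2HSV); H,S,V=[hsv[...,i].astype(int) for i in range(3)]
        P=np.full(d.shape+(3,),np.nan); m=d>0; P[m]=pts(cam,d,m)
        # meter frame
        th=np.deg2rad(-3.3); o=np.array([.672,.0465]); D=P[...,:2]-o
        mx=D@[np.cos(th),np.sin(th)]; my=D@[-np.sin(th),np.cos(th)]; Z=P[...,2]
        k=(abs(my)<.12)&(mx>-.2)&(mx<.05)
        f=k&(abs(my)<.08)&(Z>.04)&(Z<.105)&(V<110)&(mx<-.0)
        for n,mk in(('face',k&(abs(my)<.07)&(Z>.05)&(Z<.11)),('hoodfront',k&(Z>.125)&(Z<.162)),('orange',k&(H<20)&(S>140)&(Z>.07)),('green',k&(H>50)&(H<85)&(S>120)&(Z>.165)&(mx<.06))):
            if mk.sum()>5: print(cam,n,mk.sum(),'mx',np.percentile(mx[mk],[5,25,50,75,95]).round(4),'my',my[mk].mean().round(4),'z',np.percentile(Z[mk],[5,50,95]).round(3))
        if name and cam=='side': cv2.imwrite(name,cv2.resize(im[100:240,210:370],(686,600),interpolation=2)[:,:,::-1])
E
python3 - <<'E'
from face import *
go((.48,.0735,.2),(.48,.0735,.103))
look('pics/c6.png')
E
```

```text
t 21.5 ee [0.4585 0.0709 0.2045] rot [-3.1414e+00 -5.0000e-04  3.0847e+00] q [ 0.07  0.11  1.75 -0.    1.28 -1.44] F [ 1.1 -0.3 -0.7] M [ 0.03  0.   -0.02] w 0.0005 gf 0.0
to (0.48, 0.0735, 0.2) units [-0.533  0.094  0.111]
to (0.48, 0.0735, 0.103) units [-1.000e-03  0.000e+00  2.425e+00]
side face 756 mx [-0.1653 -0.1644 -0.1631 -0.1001 -0.0797] my -0.0055 z [0.053 0.073 0.105]
side hoodfront 608 mx [-0.0045 -0.0032 -0.0023 -0.0014  0.0118] my -0.0143 z [0.127 0.144 0.161]
side orange 89 mx [-0.105  -0.1011 -0.0953 -0.0894 -0.0835] my -0.0041 z [0.092 0.102 0.106]
side green 73 mx [0.0044 0.0086 0.0148 0.0205 0.0266] my -0.0719 z [0.183 0.188 0.19 ]
top face 113 mx [-0.1641 -0.1045 -0.0929 -0.0813 -0.0654] my -0.0196 z [0.052 0.065 0.105]
top hoodfront 355 mx [-0.0033 -0.0025 -0.002  -0.0015 -0.0003] my -0.0027 z [0.127 0.145 0.161]
top orange 18 mx [-0.1978 -0.1939 -0.188  -0.0938 -0.0861] my -0.0313 z [0.103 0.484 0.498]
top green 96 mx [0.0035 0.0082 0.0144 0.02   0.0262] my -0.0696 z [0.178 0.188 0.191]
```

View pics/c6.png

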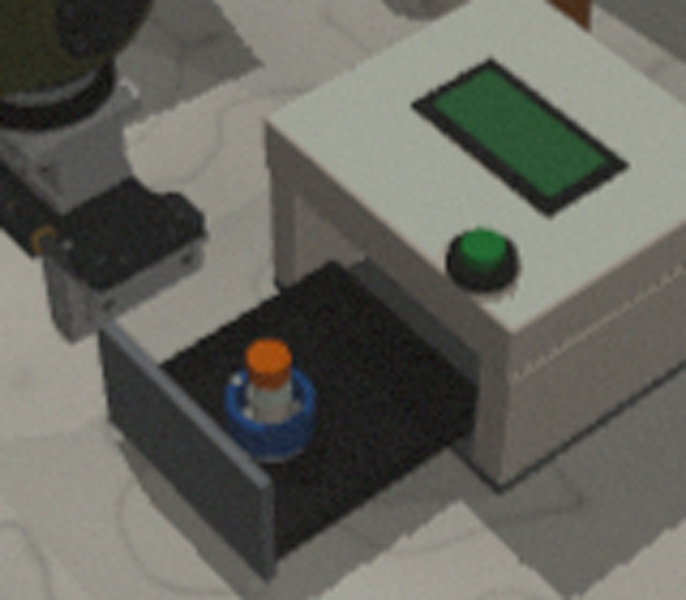

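The vial stands upright in the chuck, cap at (269,362), with the drawer face clear. Before pushing, I'll check the sleeve's rotation from its white mark.

```bash
python3 - <<'E'
from face import *
def ang(cam,im,d,c):
    hsv=cv2.cvtColor(im,cv2.COLOR_RGB2HSV).astype(int)
    K=ctrl.get_calibration(cam)
    # sample ring at z=.064, several radii
    g=np.deg2rad(np.arange(0,360,10)); print(cam)
    for r in(.022,.025,.027):
        row=[]
        for a in g:
            p=K['world_to_cam']@[c[0]+r*np.cos(a),c[1]+r*np.sin(a),.064,1]
            u=K['fx']*p[0]/p[2]+K['cx'];v=K['fy']*p[1]/p[2]+K['cy']
            px=cv2.remap(im.astype(np.float32),np.float32([[u]]),np.float32([[v]]),1)[0,0]
            row.append(int(px[0])) # red channel: white high, blue low
        print(r,row)
for cam in('top','side'):
    f=np.load(f'pics/{cam}0.npz'); ang(cam,f['im'],f['d'],(.5992,.0497) if cam=='side' else (.5992,.0505))
    im,d=ctrl.camera(cam); np.savez(f'pics/{cam}1.npz',im=im,d=d); ang(cam,im,d,(.5772,.0522))
E
```

```text
top
0.022 [21, 20, 20, 24, 36, 58, 71, 63, 48, 44, 56, 68, 74, 75, 79, 96, 111, 100, 85, 87, 91, 88, 89, 88, 84, 85, 82, 71, 62, 63, 66, 58, 39, 30, 24, 21]
0.025 [22, 22, 22, 22, 29, 43, 52, 48, 33, 30, 37, 45, 48, 49, 53, 80, 98, 78, 52, 52, 55, 50, 48, 47, 45, 43, 45, 38, 34, 37, 40, 36, 26, 22, 22, 22]
0.027 [22, 22, 22, 22, 25, 31, 37, 34, 27, 26, 29, 32, 36, 35, 38, 63, 82, 62, 35, 34, 34, 30, 28, 28, 25, 26, 26, 24, 22, 25, 28, 26, 22, 22, 21, 22]
top
0.022 [78, 52, 54, 66, 75, 77, 79, 79, 79, 79, 78, 79, 79, 79, 78, 74, 64, 50, 36, 28, 35, 50, 59, 63, 64, 65, 64, 56, 53, 65, 84, 80, 68, 80, 106, 110]
0.025 [64, 50, 55, 69, 76, 77, 78, 78, 77, 76, 76, 78, 79, 79, 79, 76, 68, 53, 37, 24, 26, 33, 34, 35, 35, 37, 35, 32, 33, 44, 56, 55, 41, 46, 71, 85]
0.027 [51, 45, 57, 71, 75, 77, 78, 77, 74, 73, 73, 76, 78, 78, 79, 78, 71, 54, 37, 22, 21, 23, 25, 25, 23, 22, 23, 23, 25, 30, 39, 40, 33, 35, 51, 62]
side
0.022 [27, 32, 27, 27, 35, 57, 61, 38, 33, 28, 32, 28, 35, 31, 32, 62, 92, 84, 63, 56, 62, 62, 58, 64, 70, 72, 77, 61, 56, 63, 50, 33, 25, 29, 29, 25]
0.025 [26, 33, 28, 34, 32, 35, 31, 31, 33, 30, 35, 32, 35, 28, 35, 60, 104, 64, 37, 36, 31, 37, 35, 34, 39, 31, 38, 31, 31, 29, 32, 27, 28, 28, 28, 35]
0.027 [28, 32, 30, 33, 32, 34, 32, 29, 33, 31, 34, 32, 35, 29, 33, 47, 86, 43, 29, 33, 30, 31, 32, 29, 29, 24, 30, 28, 28, 23, 28, 28, 29, 32, 28, 32]
side
0.022 [46, 81, 95, 111, 135, 133, 119, 86, 63, 56, 93, 58, 32, 32, 35, 34, 35, 38, 47, 50, 42, 50, 48, 49, 52, 63, 58, 58, 58, 66, 65, 41, 30, 29, 23, 30]
0.025 [32, 63, 87, 136, 155, 155, 148, 95, 52, 63, 111, 66, 40, 35, 35, 34, 34, 36, 36, 36, 35, 34, 35, 31, 33, 28, 38, 36, 34, 37, 42, 33, 29, 34, 32, 33]
0.027 [32, 45, 91, 147, 163, 163, 159, 102, 45, 65, 100, 48, 35, 36, 33, 28, 33, 33, 33, 31, 34, 34, 31, 26, 32, 30, 32, 31, 32, 30, 34, 32, 33, 35, 32, 34]
```

The mark only moved about 60° (measured to ±4°), so some of the turn slipped. I'll regrip and check the tightness directly.

Emit:
step_arm:
  deltas:
    - {"dp":[-0.6,-0.05,0],"twist":0}
    - {"dp":[-0.8,-0.1,0],"twist":0}
    - {"dp":[-0.8,-0.1,0],"twist":0}
    - {"dp":[-0.79,-0.05,0],"twist":0}
    - {"dp":[0,0,0],"twist":-1}
    - {"dp":[0,0,0],"twist":-1}
    - {"dp":[0,0,0],"twist":-1}
    - {"dp":[0,0,0],"twist":-1}
    - {"dp":[0,0,0],"twist":-1}
    - {"dp":[0,0,0],"twist":0}
  gripper: 0.65

```text
time_s: 22.7
ee_pos: [0.5775, 0.0519, 0.2045]
eef_rot: [3.141, -0.001, -2.849]
force: [0.2, 0.3, 0.4]
grip_width: 0.0755
grip_force: 0.0
```

```bash
python3 - <<'E'
from face import *
go((.5776,.0522,.20),(.5776,.0522,.044))
for n in(0,1):
    f=np.load(f'pics/side{n}.npz'); im=f['im'].astype(int); d=f['d']; P=np.full(d.shape+(3,),np.nan); m=d>0; P[m]=pts('side',d,m)
    b=(im[...,2]-im[...,0]>25)&(P[...,2]>.058)&(P[...,2]<.070)&(abs(P[...,0]-.59)<.06)&(abs(P[...,1]-.05)<.05)
    p=P[b][:,:2]; A=np.c_[2*p,np.ones(len(p))]; s=np.linalg.lstsq(A,(p**2).sum(1),rcond=None)[0]
    c=s[:2]; r=np.sqrt(s[2]+c@c); 
    rr=np.hypot(*(P[...,:2]-c).transpose(2,0,1)); w=(rr>.021)&(rr<.03)&(abs(P[...,2]-.064)<.006)&(im[...,0]>70)
    a=np.rad2deg(np.arctan2(P[...,1]-c[1],P[...,0]-c[0]))[w]
    print(n,len(p),c.round(4),round(r,4),'bright angles',np.sort(a.round()))
E
```

```text
t 22.7 ee [0.5775 0.0519 0.2045] rot [ 3.1414e+00 -7.0000e-04 -2.8490e+00] q [ 0.03  0.37  1.43 -0.    1.34 -1.84] F [0.2 0.3 0.4] M [-0.02 -0.    0.03] w 0.0755 gf 0.0
to (0.5776, 0.0522, 0.2) units [-0.004  0.007  0.111]
to (0.5776, 0.0522, 0.044) units [-3.0e-03 -1.0e-03  3.9e+00]
0 132 [0.5991 0.049 ] 0.0255 bright angles [ 52.  58.  59. 147. 155. 155. 157. 162. 169.]
1 111 [0.5788 0.0494] 0.0254 bright angles [ 99. 105. 107.]
```

Emit:
step_arm:
  deltas:
    - {"dp":[0,-0.04,0.5],"twist":0}
    - {"dp":[0,0,0.8],"twist":0}
    - {"dp":[0,0,0.8],"twist":0}
    - {"dp":[0,0,0.8],"twist":0}
    - {"dp":[0,0,0.6],"twist":0}
    - {"dp":[0,0,0.5],"twist":0}
    - {"dp":[0,0,0],"twist":0}
    - {"dp":[0,0,0],"twist":0}

```text
time_s: 23.5
ee_pos: [0.578, 0.0505, 0.0454]
eef_rot: [3.142, -0.0, -2.851]
force: [0.6, -0.2, 0.3]
grip_width: 0.0775
grip_force: 0.0
```

Emit:
step_arm:
  deltas:
    - {"dp":[0,0,0],"twist":0}
    - {"dp":[0,0,0],"twist":0}
    - {"dp":[0,0,0],"twist":0}
    - {"dp":[0,0,0],"twist":0}
    - {"dp":[0,0,0],"twist":0}
  gripper: -1
  squeeze: 60

```text
time_s: 24.0
ee_pos: [0.5781, 0.0511, 0.0458]
eef_rot: [3.141, 0.001, -2.85]
force: [0.1, 5.3, 6.2]
grip_width: 0.0546
grip_force: 60.0
```

```bash
python3 - <<'E'
from h import *
go()
E
```

```text
t 24.0 ee [0.5781 0.0511 0.0458] rot [ 3.1413e+00  1.4000e-03 -2.8497e+00] q [ 0.02  0.54  1.58  0.    1.02 -1.84] F [0.1 5.3 6.2] M [1.01 0.18 0.06] w 0.0546 gf 60.0
```

Emit:
step_arm:
  deltas:
    - {"dp":[0,0,0],"twist":0.5}
    - {"dp":[0,0,0],"twist":0.5}

```text
time_s: 24.2
ee_pos: [0.5781, 0.0513, 0.0458]
eef_rot: [3.141, 0.001, -2.921]
force: [-1.2, 7.0, 6.1]
grip_width: 0.0553
grip_force: 60.0
```

```bash
python3 - <<'E'
from h import *
go()
E
```

```text
t 24.2 ee [0.5781 0.0513 0.0458] rot [ 3.1410e+00  1.4000e-03 -2.9206e+00] q [ 0.02  0.54  1.58  0.    1.02 -1.77] F [-1.2  7.   6.1] M [1.43 0.09 0.27] w 0.0553 gf 60.0
```

Emit:
step_arm:
  deltas:
    - {"dp":[0,0,0],"twist":0.5}
    - {"dp":[0,0,0],"twist":0.5}

```text
time_s: 24.4
ee_pos: [0.5781, 0.0515, 0.0458]
eef_rot: [3.141, 0.001, -2.99]
force: [0.4, 7.8, 6.4]
grip_width: 0.0555
grip_force: 60.0
```

```bash
python3 - <<'E'
from h import *
go()
E
```

```text
t 24.4 ee [0.5781 0.0515 0.0458] rot [ 3.1407e+00  1.5000e-03 -2.9903e+00] q [ 0.03  0.54  1.58  0.    1.02 -1.7 ] F [0.4 7.8 6.4] M [1.62 0.14 0.34] w 0.0555 gf 60.0
```

Turning freely (0.3 Nm), so it was not tight yet. Continuing.

Emit:
step_arm:
  deltas:
    - {"dp":[0,0,0],"twist":0.5}
    - {"dp":[0,0,0],"twist":0.5}

```text
time_s: 24.6
ee_pos: [0.5781, 0.0516, 0.0458]
eef_rot: [3.14, 0.001, -3.06]
force: [0.4, 10.0, 4.9]
grip_width: 0.0551
grip_force: 60.0
```

```bash
python3 -c "
from h import *
go()"
```

```text
t 24.6 ee [0.5781 0.0516 0.0458] rot [ 3.1405e+00  1.5000e-03 -3.0598e+00] q [ 0.03  0.54  1.58  0.    1.02 -1.63] F [ 0.4 10.   4.9] M [1.88 0.1  0.5 ] w 0.0551 gf 60.0
```

Emit:
step_arm:
  deltas:
    - {"dp":[0,0,0],"twist":0.5}
    - {"dp":[0,0,0],"twist":0.5}

```text
time_s: 24.8
ee_pos: [0.5781, 0.0518, 0.0458]
eef_rot: [3.141, 0.001, -3.128]
force: [-0.4, 10.3, 6.3]
grip_width: 0.0556
grip_force: 60.6
```

```bash
python3 -c "
from h import *
go()"
```

```text
t 24.8 ee [0.5781 0.0518 0.0458] rot [ 3.1406e+00  1.5000e-03 -3.1280e+00] q [ 0.03  0.54  1.58  0.    1.02 -1.56] F [-0.4 10.3  6.3] M [2.16 0.03 2.32] w 0.0556 gf 60.6
```

Emit:
step_arm:
  deltas:
    - {"dp":[0,0,0],"twist":0.5}
    - {"dp":[0,0,0],"twist":0.5}

```text
time_s: 25.0
ee_pos: [0.5781, 0.0519, 0.0458]
eef_rot: [3.141, 0.001, 3.087]
force: [-2.0, 11.8, 5.7]
grip_width: 0.0558
grip_force: 61.9
```

```bash
python3 -c "
from h import *
go()"
```

```text
t 25.0 ee [0.5781 0.0519 0.0458] rot [3.1409e+00 1.5000e-03 3.0871e+00] q [ 0.03  0.54  1.58  0.    1.02 -1.49] F [-2.  11.8  5.7] M [2.25 0.15 2.67] w 0.0558 gf 61.9
```

Emit:
step_arm:
  deltas:
    - {"dp":[0,0,0],"twist":0.5}
    - {"dp":[0,0,0],"twist":0.5}

```text
time_s: 25.2
ee_pos: [0.5781, 0.0523, 0.0458]
eef_rot: [3.14, 0.001, 3.017]
force: [-0.6, 14.8, 4.9]
grip_width: 0.0552
grip_force: 63.0
```

```bash
python3 -c "
from h import *
go()"
```

```text
t 25.2 ee [0.5781 0.0523 0.0458] rot [3.1400e+00 1.3000e-03 3.0165e+00] q [ 0.03  0.54  1.58  0.    1.02 -1.42] F [-0.6 14.8  4.9] M [2.85 0.03 2.27] w 0.0552 gf 63.0
```

Emit:
step_arm:
  deltas:
    - {"dp":[0,0,0],"twist":0}
    - {"dp":[0,0,0],"twist":0}

```text
time_s: 25.4
ee_pos: [0.5781, 0.0523, 0.0458]
eef_rot: [3.14, 0.001, 3.018]
force: [-0.4, 13.3, 5.3]
grip_width: 0.0552
grip_force: 62.7
```

```bash
python3 -c "
from h import *
go()
im,d=ctrl.camera('side'); np.savez('pics/side2.npz',im=im,d=d)
cv2.imwrite('pics/c7.png',cv2.resize(im[160:225,235:305],(646,600),interpolation=2)[:,:,::-1])"
```

```text
t 25.4 ee [0.5781 0.0523 0.0458] rot [3.1401e+00 1.3000e-03 3.0181e+00] q [ 0.03  0.54  1.58  0.    1.02 -1.42] F [-0.4 13.3  5.3] M [2.67 0.02 2.1 ] w 0.0552 gf 62.7
```

View pics/c7.png

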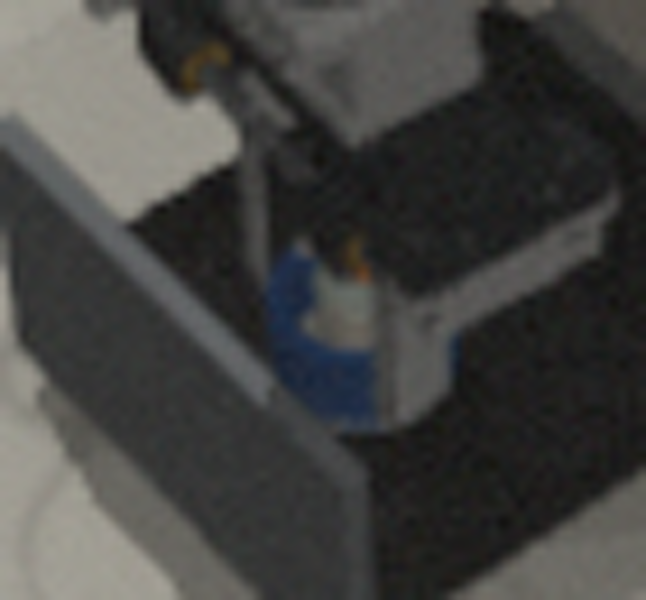

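Emit:
step_arm:
  deltas:
    - {"dp":[0,0.04,0],"twist":0}
    - {"dp":[0,0,0],"twist":0.25}
    - {"dp":[0,0,0],"twist":0}

```text
time_s: 25.75
ee_pos: [0.5783, 0.0529, 0.0458]
eef_rot: [3.141, 0.001, 2.998]
force: [-1.1, 5.8, 6.0]
grip_width: 0.0548
grip_force: 59.1
```

```bash
python3 -c "
from h import *
go()"
```

```text
t 25.75 ee [0.5783 0.0529 0.0458] rot [3.1409e+00 1.2000e-03 2.9977e+00] q [ 0.03  0.54  1.58  0.    1.02 -1.4 ] F [-1.1  5.8  6. ] M [1.21 0.12 0.43] w 0.0548 gf 59.1
```

Emit:
step_arm:
  deltas:
    - {"dp":[0,0,0],"twist":0}
    - {"dp":[0,0,0],"twist":0}
    - {"dp":[0,0,0],"twist":0}
    - {"dp":[0,0,0],"twist":0}
    - {"dp":[0,0,-0.4],"twist":0}
    - {"dp":[0,0,-0.8],"twist":0}
    - {"dp":[0,0,-0.8],"twist":0}
    - {"dp":[0,0,-0.8],"twist":0}
    - {"dp":[0.5,0,-0.8],"twist":-1}
    - {"dp":[0.8,0,0],"twist":0}
    - {"dp":[0.8,0,0],"twist":0}
    - {"dp":[0.8,0,0],"twist":0}
  gripper: 0.65

```text
time_s: 26.95
ee_pos: [0.4611, 0.0621, 0.189]
eef_rot: [-3.141, 0.0, 3.067]
force: [0.2, -0.0, -0.0]
grip_width: 0.0779
grip_force: 0.0
```

```bash
cat > mark.py <<'E'
from h import *
def mark(im,c):
    K=ctrl.get_calibration('side'); a=np.deg2rad(np.arange(0,360,5)); out=[]
    for r in(.024,.0255,.027):
        p=K['world_to_cam']@np.stack([c[0]+r*np.cos(a),c[1]+r*np.sin(a),a*0+.064,a*0+1])
        u=K['fx']*p[0]/p[2]+K['cx'];v=K['fy']*p[1]/p[2]+K['cy']
        out.append(cv2.remap(im.astype(np.float32)[...,0],np.float32([u]),np.float32([v]),1)[0])
    m=np.mean(out,0); print([(int(i*5),int(x)) for i,x in enumerate(m) if x>48])
if __name__=='__main__':
    mark(np.load('pics/side0.npz')['im'],(.5991,.0490)); mark(np.load('pics/side1.npz')['im'],(.5775,.0505))
    im,d=ctrl.camera('side'); np.savez('pics/side3.npz',im=im,d=d); mark(im,(.5775,.0505)); go()
E
python3 mark.py
```

```text
[(150, 66), (155, 91), (160, 100), (165, 85)]
[(15, 65), (20, 83), (25, 94), (30, 120), (35, 139), (40, 149), (45, 153), (50, 152), (55, 151), (60, 146), (65, 130), (70, 104), (75, 77), (80, 60), (85, 49), (90, 56), (95, 89), (100, 107), (105, 96), (110, 59)]
[(0, 99), (5, 99), (10, 98), (15, 93), (20, 90), (25, 89), (30, 87), (35, 85), (40, 79), (45, 67), (50, 49), (55, 67), (60, 93), (65, 87), (70, 61), (135, 58), (140, 74), (145, 86), (150, 92), (155, 93), (160, 92), (165, 91), (170, 91), (175, 92), (180, 92), (185, 93), (190, 94), (195, 93), (200, 93), (205, 90), (210, 81), (215, 71), (220, 54), (300, 49), (305, 63), (310, 74), (315, 80), (320, 83), (325, 86), (330, 88), (335, 91), (340, 93), (345, 95), (350, 96), (355, 96)]
t 27.0 ee [0.4577 0.0625 0.1888] rot [-3.1414e+00 -1.5000e-03  3.0672e+00] q [ 0.06  0.12  1.78 -0.    1.24 -1.44] F [0.8 0.8 0.9] M [-0.03 -0.   -0.03] w 0.0774 gf 0.0
```

```bash
python3 - <<'E'
from face import *
look()
f=np.load('pics/side3.npz'); im,d=f['im'],f['d']; P=np.full(d.shape+(3,),np.nan); m=d>0; P[m]=pts('side',d,m)
i=im.astype(int); b=(i[...,2]-i[...,0]>25)&(P[...,2]>.03)&(P[...,2]<.070)&(abs(P[...,0]-.6)<.1)&(abs(P[...,1]-.05)<.08)
print('blue',b.sum(),P[b].mean(0),np.percentile(P[b],[3,97],axis=0).round(3))
K=ctrl.get_calibration('side'); p=K['world_to_cam']@[.5775,.0505,.064,1]; u=K['fx']*p[0]/p[2]+K['cx'];v=K['fy']*p[1]/p[2]+K['cy']; print(u,v, P[int(v)-8:int(v)+9:4,int(u)-12:int(u)+13:4,2].round(3))
E
```

```text
side face 705 mx [-0.1478 -0.1467 -0.1446 -0.0816 -0.0613] my -0.0093 z [0.053 0.073 0.106]
side hoodfront 605 mx [-0.0042 -0.0032 -0.0023 -0.0014  0.0031] my -0.0124 z [0.127 0.145 0.161]
side orange 86 mx [-0.0878 -0.0841 -0.0775 -0.0728 -0.065 ] my -0.0041 z [0.092 0.103 0.106]
side green 73 mx [0.0053 0.0096 0.0156 0.0211 0.027 ] my -0.0718 z [0.182 0.187 0.19 ]
top face 85 mx [-0.0872 -0.0703 -0.0645 -0.0552 -0.0492] my -0.009 z [0.056 0.066 0.106]
top hoodfront 357 mx [-0.0035 -0.0027 -0.0021 -0.0015 -0.0005] my -0.0031 z [0.127 0.145 0.162]
top orange 16 mx [-0.1768 -0.1733 -0.1727 -0.0668 -0.0644] my -0.0206 z [0.104 0.478 0.485]
top green 96 mx [0.0039 0.0085 0.0139 0.0204 0.0266] my -0.0696 z [0.178 0.188 0.192]
blue 184 [0.58920008 0.04012461 0.0571273 ] [[0.569 0.022 0.041]
 [0.622 0.075 0.066]]
272.18685418010904 192.78378396303108 [[0.031 0.03  0.025 0.062 0.098 0.096 0.065]
 [0.031 0.025 0.065 0.049 0.084 0.083 0.053]
 [0.115 0.027 0.067 0.035 0.066 0.066 0.063]
 [0.107 0.116 0.046 0.063 0.063 0.06  0.061]
 [0.089 0.107 0.115 0.048 0.051 0.054 0.042]]
```

```bash
python3 -c "
from mark import *
im=np.load('pics/side3.npz')['im']; mark(im,(.595,.0495)); mark(im,(.594,.0492))
cv2.imwrite('pics/c8.png',cv2.resize(im[100:240,210:370],(686,600),interpolation=2)[:,:,::-1])"
```

```text
[(15, 68), (20, 84), (25, 96), (30, 122), (35, 141), (40, 151), (45, 153), (50, 151), (55, 149), (60, 142), (65, 124), (70, 97), (75, 75), (80, 56), (85, 49), (90, 69), (95, 102), (100, 114), (105, 93), (110, 59)]
[(10, 51), (15, 74), (20, 86), (25, 96), (30, 118), (35, 136), (40, 145), (45, 146), (50, 144), (55, 141), (60, 132), (65, 110), (70, 87), (75, 70), (80, 51), (85, 54), (90, 82), (95, 112), (100, 105), (105, 77)]
```

View pics/c8.png

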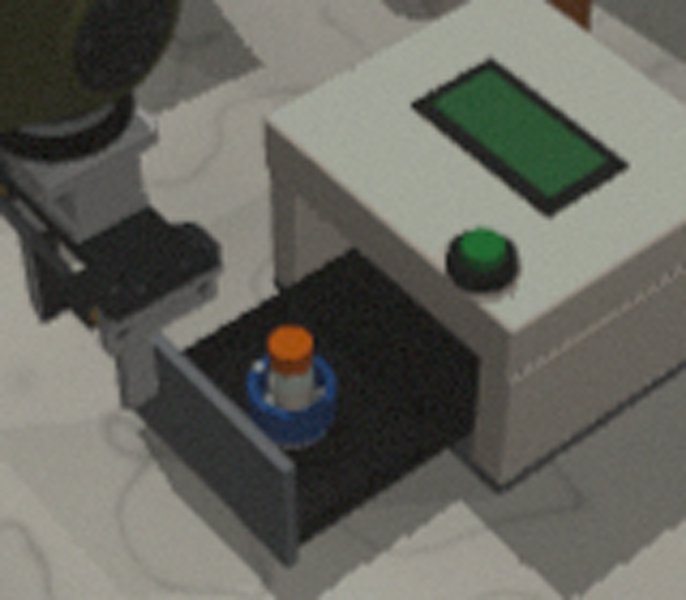

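The crop shows the vial still upright, cap at (290,350). The drawer slid in about 17 mm at the last release. The mark is still near 100°, so the sleeve springs back when it is let go suddenly under load. I'll tighten again, then ease the squeeze off gradually.

Emit:
step_arm:
  deltas:
    - {"dp":[-0.65,0,0],"twist":0}
    - {"dp":[-0.8,0,0],"twist":0}
    - {"dp":[-0.8,0,0],"twist":0}
    - {"dp":[-0.8,0,0],"twist":0}
    - {"dp":[-0.4,-0.02,0],"twist":0}
    - {"dp":[0,0,0],"twist":-0.9}
    - {"dp":[0,0,0],"twist":-0.9}
    - {"dp":[0,0,0],"twist":-0.8}
    - {"dp":[0,0,0],"twist":0}
    - {"dp":[0,0,0],"twist":0}

```text
time_s: 28.1
ee_pos: [0.6004, 0.051, 0.1887]
eef_rot: [-3.142, -0.0, -3.037]
force: [0.4, -0.4, -0.0]
grip_width: 0.0776
grip_force: 0.0
```

```bash
python3 -c "
from h import *
go((.5954,.0515,.19),(.5954,.0515,.045))"
```

```text
t 28.1 ee [0.6004 0.051  0.1887] rot [-3.1416e+00 -2.0000e-04 -3.0367e+00] q [ 0.02  0.43  1.38 -0.    1.33 -1.65] F [ 0.4 -0.4 -0. ] M [ 0.02  0.04 -0.01] w 0.0776 gf 0.0
to (0.5954, 0.0515, 0.19) units [ 0.123  0.026 -0.031]
to (0.5954, 0.0515, 0.045) units [-1.000e-03  0.000e+00  3.625e+00]
```

Emit:
step_arm:
  deltas:
    - {"dp":[0.12,0.02,0],"twist":-0.5}
    - {"dp":[0,0,0.7],"twist":0}
    - {"dp":[0,0,0.8],"twist":0}
    - {"dp":[0,0,0.8],"twist":0}
    - {"dp":[0,0,0.7],"twist":0}
    - {"dp":[0,0,0.6],"twist":0}
    - {"dp":[0,0,0],"twist":0}
    - {"dp":[0,0,0],"twist":0}

```text
time_s: 28.9
ee_pos: [0.5955, 0.0514, 0.0456]
eef_rot: [-3.142, 0.0, -3.001]
force: [0.2, 0.4, 0.5]
grip_width: 0.0771
grip_force: 0.0
```

Emit:
step_arm:
  deltas:
    - {"dp":[0,0,0],"twist":0}
    - {"dp":[0,0,0],"twist":0}
    - {"dp":[0,0,0],"twist":0}
    - {"dp":[0,0,0],"twist":0}
  gripper: -1
  squeeze: 50

```text
time_s: 29.3
ee_pos: [0.5956, 0.0508, 0.046]
eef_rot: [-3.141, 0.001, -3.0]
force: [-0.1, -4.9, 5.4]
grip_width: 0.0555
grip_force: 50.0
```

```bash
python3 -c "
from h import *
go()"
```

```text
t 29.3 ee [0.5956 0.0508 0.046 ] rot [-3.1405e+00  1.3000e-03 -2.9999e+00] q [ 0.02  0.57  1.52 -0.    1.04 -1.69] F [-0.1 -4.9  5.4] M [-0.99  0.19  0.06] w 0.0555 gf 50.0
```

Emit:
step_arm:
  deltas:
    - {"dp":[0.1,0,0],"twist":0}
    - {"dp":[0.15,0,0],"twist":0}
    - {"dp":[0.15,0,0],"twist":0.5}
    - {"dp":[0,0,0],"twist":0.5}
    - {"dp":[0,0,0],"twist":0.5}
    - {"dp":[0,0,0],"twist":0.5}

```text
time_s: 29.9
ee_pos: [0.5795, 0.0517, 0.046]
eef_rot: [3.138, 0.002, -3.14]
force: [0.6, 18.0, 6.3]
grip_width: 0.0559
grip_force: 50.0
```

```bash
python3 -c "
from h import *
go()"
```

```text
t 29.9 ee [0.5795 0.0517 0.046 ] rot [ 3.1382e+00  1.8000e-03 -3.1398e+00] q [ 0.02  0.54  1.57  0.    1.02 -1.55] F [ 0.6 18.   6.3] M [ 3.07 -0.04  0.4 ] w 0.0559 gf 50.0
```

Emit:
step_arm:
  deltas:
    - {"dp":[0,0.06,0],"twist":0.5}
    - {"dp":[0,0,0],"twist":0.5}

```text
time_s: 30.1
ee_pos: [0.5795, 0.0521, 0.046]
eef_rot: [3.141, 0.002, 3.073]
force: [-0.0, 1.2, 8.3]
grip_width: 0.0556
grip_force: 50.0
```

```bash
python3 -c "
from h import *
go()"
```

```text
t 30.1 ee [0.5795 0.0521 0.046 ] rot [3.1413e+00 1.6000e-03 3.0734e+00] q [ 0.03  0.54  1.57  0.    1.02 -1.48] F [-0.   1.2  8.3] M [0.2  0.14 0.51] w 0.0556 gf 50.0
```

Emit:
step_arm:
  deltas:
    - {"dp":[0,0,0],"twist":0.5}
    - {"dp":[0,0,0],"twist":0.3}

```text
time_s: 30.3
ee_pos: [0.5795, 0.0522, 0.046]
eef_rot: [3.141, 0.002, 3.019]
force: [0.0, 2.3, 6.5]
grip_width: 0.0551
grip_force: 50.0
```

```bash
python3 -c "
from h import *
go()"
```

```text
t 30.3 ee [0.5795 0.0522 0.046 ] rot [3.1413e+00 1.6000e-03 3.0193e+00] q [ 0.03  0.54  1.57  0.    1.02 -1.42] F [0.  2.3 6.5] M [0.44 0.11 2.13] w 0.0551 gf 50.0
```

Emit:
step_arm:
  deltas:
    - {"dp":[0,0,0],"twist":0.5}
    - {"dp":[0,0,0],"twist":0.3}

```text
time_s: 30.5
ee_pos: [0.5795, 0.0525, 0.046]
eef_rot: [3.141, 0.001, 2.963]
force: [-1.2, 4.8, 7.4]
grip_width: 0.0557
grip_force: 50.0
```

```bash
python3 -c "
from h import *
go()"
```

```text
t 30.5 ee [0.5795 0.0525 0.046 ] rot [3.1406e+00 1.3000e-03 2.9630e+00] q [ 0.03  0.54  1.57  0.    1.02 -1.37] F [-1.2  4.8  7.4] M [0.9  0.13 1.55] w 0.0557 gf 50.0
```

Emit:
step_arm:
  deltas:
    - {"dp":[0,0,0],"twist":0}
    - {"dp":[0,0,0],"twist":0}
  squeeze: 30

```text
time_s: 30.7
ee_pos: [0.5795, 0.0525, 0.0459]
eef_rot: [3.14, 0.001, 2.963]
force: [-0.7, 4.9, 6.7]
grip_width: 0.0558
grip_force: 30.0
```

Emit:
step_arm:
  deltas:
    - {"dp":[0,0,0],"twist":0}
    - {"dp":[0,0,0],"twist":0}
  squeeze: 18

```text
time_s: 30.9
ee_pos: [0.5795, 0.0525, 0.0459]
eef_rot: [3.14, 0.001, 2.963]
force: [-0.6, 3.9, 5.7]
grip_width: 0.0563
grip_force: 18.0
```

```bash
python3 -c "
from h import *
go()"
```

```text
t 30.9 ee [0.5795 0.0525 0.0459] rot [3.1400e+00 1.4000e-03 2.9626e+00] q [ 0.03  0.54  1.57  0.    1.02 -1.37] F [-0.6  3.9  5.7] M [0.96 0.02 0.28] w 0.0563 gf 18.0
```

Emit:
step_arm:
  deltas:
    - {"dp":[0,0,0],"twist":0}
    - {"dp":[0,0,0],"twist":0}
  squeeze: 10

```text
time_s: 31.1
ee_pos: [0.5795, 0.0525, 0.0459]
eef_rot: [3.14, 0.001, 2.963]
force: [0.2, 4.8, 5.8]
grip_width: 0.0564
grip_force: 10.0
```

Emit:
step_arm:
  deltas:
    - {"dp":[0,0,0],"twist":0}
    - {"dp":[0,0,0],"twist":0}
  squeeze: 6

```text
time_s: 31.3
ee_pos: [0.5795, 0.0527, 0.0458]
eef_rot: [3.14, 0.001, 2.962]
force: [-0.3, 6.8, 4.7]
grip_width: 0.0558
grip_force: 6.0
```

Emit:
step_arm:
  deltas:
    - {"dp":[0,0,0],"twist":0}
    - {"dp":[0,0,0],"twist":0}
  squeeze: 3

```text
time_s: 31.5
ee_pos: [0.5793, 0.0527, 0.0457]
eef_rot: [3.14, 0.001, 2.962]
force: [-0.3, 6.0, 5.9]
grip_width: 0.0564
grip_force: 3.0
```

```bash
python3 -c "
from h import *
go()"
```

```text
t 31.5 ee [0.5793 0.0527 0.0457] rot [3.1398e+00 8.0000e-04 2.9624e+00] q [ 0.03  0.54  1.57  0.    1.02 -1.37] F [-0.3  6.   5.9] M [1.3  0.09 0.08] w 0.0564 gf 3.0
```

Emit:
step_arm:
  deltas:
    - {"dp":[0,0,0],"twist":0}
    - {"dp":[0,0,0],"twist":0}
    - {"dp":[0,0,0],"twist":0}
    - {"dp":[0,0,0],"twist":0}
  gripper: 0.65

```text
time_s: 31.9
ee_pos: [0.5791, 0.0515, 0.0449]
eef_rot: [-3.142, -0.0, 2.962]
force: [0.5, -0.0, -0.7]
grip_width: 0.0772
grip_force: 0.0
```

```bash
python3 - <<'E'
from face import *
go(); look(cams=('side',))
E
```

```text
t 31.9 ee [0.5791 0.0515 0.0449] rot [-3.1415e+00 -3.0000e-04  2.9620e+00] q [ 0.03  0.55  1.57 -0.    1.02 -1.37] F [ 0.5 -0.  -0.7] M [-0.01  0.04 -0.01] w 0.0772 gf 0.0
side face 695 mx [-0.1598 -0.1586 -0.1576 -0.101  -0.0897] my -0.0034 z [0.053 0.074 0.106]
side hoodfront 688 mx [-0.1306 -0.1116 -0.0031 -0.0019  0.0029] my -0.0365 z [0.128 0.149 0.161]
side orange 7 mx [-0.1219 -0.1192 -0.0894 -0.0886 -0.0865] my -0.0117 z [0.103 0.106 0.176]
side green 74 mx [0.0051 0.0105 0.0146 0.0206 0.0259] my -0.0728 z [0.184 0.188 0.191]
```

Emit:
step_arm:
  deltas:
    - {"dp":[0,0,-0.4],"twist":0}
    - {"dp":[0,0,-0.8],"twist":0}
    - {"dp":[0,0,-0.9],"twist":0}
    - {"dp":[0,0,-0.9],"twist":0}
    - {"dp":[0,0,-0.8],"twist":0}
    - {"dp":[0,0,-0.2],"twist":0}

```text
time_s: 32.55
ee_pos: [0.5803, 0.0516, 0.2088]
eef_rot: [3.14, 0.005, 2.962]
force: [-0.2, -0.8, -0.1]
grip_width: 0.0775
grip_force: 0.0
```

```bash
python3 - <<'E'
from face import *
from mark import mark
go(); look(cams=('side',))
im,d=ctrl.camera('side'); np.savez('pics/side4.npz',im=im,d=d)
for c in((.5775,.0505),(.5785,.0505)): mark(im,c)
E
```

```text
t 32.55 ee [0.5803 0.0516 0.2088] rot [3.1405 0.0053 2.9621] q [ 0.03  0.37  1.42 -0.    1.35 -1.37] F [-0.2 -0.8 -0.1] M [0.04 0.02 0.  ] w 0.0775 gf 0.0
side face 762 mx [-0.1595 -0.1586 -0.1572 -0.0932 -0.0753] my -0.0048 z [0.053 0.074 0.105]
side hoodfront 441 mx [-0.0042 -0.0032 -0.0023 -0.0014  0.0212] my -0.0466 z [0.127 0.144 0.16 ]
side orange 93 mx [-0.0999 -0.0952 -0.0891 -0.0837 -0.0766] my -0.0032 z [0.091 0.102 0.106]
side green 75 mx [0.0049 0.0092 0.0147 0.0204 0.0258] my -0.0726 z [0.183 0.188 0.191]
[(0, 71), (5, 81), (10, 88), (15, 94), (20, 95), (25, 98), (30, 105), (35, 115), (40, 119), (45, 117), (50, 111), (55, 98), (60, 85), (65, 72), (70, 59), (75, 57), (80, 90), (85, 123), (90, 113), (95, 78), (100, 50), (305, 51), (310, 56), (315, 60), (320, 52), (355, 53)]
[(0, 59), (5, 71), (10, 83), (15, 91), (20, 96), (25, 100), (30, 110), (35, 120), (40, 128), (45, 127), (50, 123), (55, 109), (60, 91), (65, 78), (70, 63), (75, 55), (80, 70), (85, 113), (90, 123), (95, 96), (100, 60), (305, 49), (310, 52), (315, 53)]
```

```bash
python3 - <<'E'
from h import *
from mark import mark
im=np.load('pics/side4.npz')['im']
for c in((.5837,.0501),(.583,.0501)): mark(im,c)
E
```

```text
[(15, 61), (20, 78), (25, 98), (30, 123), (35, 143), (40, 151), (45, 155), (50, 157), (55, 156), (60, 150), (65, 132), (70, 105), (75, 78), (80, 64), (85, 55), (90, 62), (95, 98), (100, 122), (105, 109), (110, 72)]
[(10, 50), (15, 66), (20, 82), (25, 100), (30, 122), (35, 140), (40, 149), (45, 153), (50, 154), (55, 151), (60, 144), (65, 124), (70, 95), (75, 74), (80, 61), (85, 54), (90, 69), (95, 110), (100, 123), (105, 100), (110, 61)]
```

Emit:
step_arm:
  deltas:
    - {"dp":[-0.08,-0.02,0.5],"twist":0}
    - {"dp":[0,0,0.8],"twist":0}
    - {"dp":[0,0,0.8],"twist":0}
    - {"dp":[0,0,0.7],"twist":0}
    - {"dp":[0,0,0.5],"twist":0}
    - {"dp":[0,0,0],"twist":0}
    - {"dp":[0,0,0],"twist":0}

```text
time_s: 33.35
ee_pos: [0.5819, 0.0502, 0.0725]
eef_rot: [-3.141, -0.002, 2.962]
force: [0.6, -0.0, -0.0]
grip_width: 0.0775
grip_force: 0.0
```

Emit:
step_arm:
  deltas:
    - {"dp":[0,0,0],"twist":0}
    - {"dp":[0,0,0],"twist":0}
    - {"dp":[0,0,0],"twist":0}
    - {"dp":[0,0,0],"twist":0}
    - {"dp":[0,0,0],"twist":0}
    - {"dp":[0,0,0],"twist":0}
  gripper: -1
  squeeze: 20

```text
time_s: 33.95
ee_pos: [0.5823, 0.0502, 0.0732]
eef_rot: [3.142, 0.0, 2.962]
force: [-0.1, -1.0, -0.5]
grip_width: 0.0329
grip_force: 0.0
```

```bash
python3 -c "
from h import *
go()"
```

```text
t 33.95 ee [0.5823 0.0502 0.0732] rot [3.1416e+00 1.0000e-04 2.9622e+00] q [ 0.02  0.51  1.55 -0.    1.08 -1.37] F [-0.1 -1.  -0.5] M [ 0.06 -0.02  0.03] w 0.0329 gf 0.0
```

Emit:
step_arm:
  deltas:
    - {"dp":[0,0,0],"twist":0.5}
    - {"dp":[0,0,0],"twist":0.5}

```text
time_s: 34.15
ee_pos: [0.5826, 0.0514, 0.0735]
eef_rot: [3.139, 0.001, 2.891]
force: [-0.3, 9.7, 2.5]
grip_width: 0.0276
grip_force: 20.0
```

```bash
python3 -c "
from h import *
go()"
```

```text
t 34.15 ee [0.5826 0.0514 0.0735] rot [3.1394e+00 6.0000e-04 2.8912e+00] q [ 0.02  0.51  1.55  0.    1.08 -1.3 ] F [-0.3  9.7  2.5] M [ 1.81 -0.15  0.07] w 0.0276 gf 20.0
```

Emit:
step_arm:
  deltas:
    - {"dp":[0,0,0],"twist":0.5}
    - {"dp":[0,0,0],"twist":0.5}

```text
time_s: 34.35
ee_pos: [0.5826, 0.0516, 0.0735]
eef_rot: [3.139, 0.001, 2.821]
force: [1.3, 9.4, 2.4]
grip_width: 0.0277
grip_force: 20.0
```

```bash
python3 -c "
from h import *
go()"
```

```text
t 34.35 ee [0.5826 0.0516 0.0735] rot [3.1392e+00 5.0000e-04 2.8214e+00] q [ 0.02  0.51  1.55  0.    1.08 -1.23] F [1.3 9.4 2.4] M [ 2.09 -0.2   0.09] w 0.0277 gf 20.0
```

Emit:
step_arm:
  deltas:
    - {"dp":[0,0.04,0],"twist":0.5}
    - {"dp":[0,0,0],"twist":0.5}

```text
time_s: 34.55
ee_pos: [0.583, 0.0524, 0.0734]
eef_rot: [3.141, 0.0, 2.752]
force: [-0.0, 4.3, 2.6]
grip_width: 0.0276
grip_force: 20.0
```

```bash
python3 -c "
from h import *
go()"
```

```text
t 34.55 ee [0.583  0.0524 0.0734] rot [3.1407e+00 4.0000e-04 2.7516e+00] q [ 0.03  0.51  1.55  0.    1.08 -1.15] F [-0.   4.3  2.6] M [ 0.86 -0.03  0.06] w 0.0276 gf 20.0
```

Emit:
step_arm:
  deltas:
    - {"dp":[0,0,-0.04],"twist":0}
    - {"dp":[0,0,0],"twist":0}

```text
time_s: 34.75
ee_pos: [0.5828, 0.0522, 0.0748]
eef_rot: [3.141, -0.0, 2.754]
force: [0.8, 5.9, -0.1]
grip_width: 0.0277
grip_force: 20.0
```

```bash
python3 -c "
from h import *
go()"
```

```text
t 34.75 ee [0.5828 0.0522 0.0748] rot [ 3.1409e+00 -1.0000e-04  2.7538e+00] q [ 0.03  0.51  1.55  0.    1.08 -1.16] F [ 0.8  5.9 -0.1] M [ 1.12 -0.17  0.04] w 0.0277 gf 20.0
```

The vial lifts with under 3 N, so it isn't held tight yet. I'll set it back down, regrip the sleeve, and feel its friction and spring both ways.

Emit:
step_arm:
  deltas:
    - {"dp":[0,0.03,0.05],"twist":0}
    - {"dp":[0,0,0.01],"twist":0}
    - {"dp":[0,0,0],"twist":0}

```text
time_s: 35.05
ee_pos: [0.5839, 0.0528, 0.0732]
eef_rot: [3.141, 0.002, 2.753]
force: [-0.4, 1.7, 7.9]
grip_width: 0.028
grip_force: 20.0
```

Emit:
step_arm:
  deltas:
    - {"dp":[0,0,0],"twist":0}
    - {"dp":[0,0,0],"twist":0}
    - {"dp":[0,0,0],"twist":0}
    - {"dp":[0,0,0.1],"twist":-1}
    - {"dp":[0,0,0.2],"twist":-1}
    - {"dp":[0,0,0.2],"twist":-1}
    - {"dp":[0,0,0.15],"twist":-1}
    - {"dp":[0,0,0],"twist":-1}
    - {"dp":[0,0,0],"twist":-1}
    - {"dp":[0,0,0],"twist":-1}
    - {"dp":[0,0,0],"twist":0}
  gripper: 0.65

```text
time_s: 36.15
ee_pos: [0.5831, 0.0527, 0.046]
eef_rot: [-3.141, -0.0, -3.041]
force: [0.1, 0.2, 0.0]
grip_width: 0.077
grip_force: 0.0
```

Emit:
step_arm:
  deltas:
    - {"dp":[0,0,0],"twist":0}
    - {"dp":[0,0,0],"twist":0}
    - {"dp":[0,0,0],"twist":0}
    - {"dp":[0,0,0],"twist":0}
  gripper: -1
  squeeze: 60

```text
time_s: 36.55
ee_pos: [0.5832, 0.0515, 0.0462]
eef_rot: [-3.14, -0.0, -3.043]
force: [-0.3, -11.1, 0.7]
grip_width: 0.0556
grip_force: 60.0
```

```bash
python3 -c "
from h import *
go()"
```

```text
t 36.55 ee [0.5832 0.0515 0.0462] rot [-3.1396e+00 -4.0000e-04 -3.0427e+00] q [ 0.03  0.55  1.56 -0.    1.03 -1.64] F [ -0.3 -11.1   0.7] M [-1.74  0.11 -0.01] w 0.0556 gf 60.0
```

Emit:
step_arm:
  deltas:
    - {"dp":[0,0,0],"twist":-0.5}
    - {"dp":[0,0,0],"twist":-0.5}

```text
time_s: 36.75
ee_pos: [0.5832, 0.0513, 0.0462]
eef_rot: [-3.14, -0.001, -2.972]
force: [-0.3, -11.4, -0.2]
grip_width: 0.0556
grip_force: 60.0
```

```bash
python3 -c "
from h import *
go()"
```

```text
t 36.75 ee [0.5832 0.0513 0.0462] rot [-3.1395e+00 -5.0000e-04 -2.9718e+00] q [ 0.03  0.55  1.56 -0.    1.03 -1.71] F [ -0.3 -11.4  -0.2] M [-2.07  0.02 -0.04] w 0.0556 gf 60.0
```

Emit:
step_arm:
  deltas:
    - {"dp":[0,0,0],"twist":0.5}
    - {"dp":[0,0,0],"twist":0.5}

```text
time_s: 36.95
ee_pos: [0.5832, 0.0515, 0.0462]
eef_rot: [-3.14, -0.0, -3.044]
force: [-0.6, -8.8, 0.4]
grip_width: 0.0553
grip_force: 60.0
```

```bash
python3 -c "
from h import *
go()"
```

```text
t 36.95 ee [0.5832 0.0515 0.0462] rot [-3.1398e+00 -4.0000e-04 -3.0441e+00] q [ 0.03  0.55  1.56 -0.    1.03 -1.64] F [-0.6 -8.8  0.4] M [-1.57  0.05  0.05] w 0.0553 gf 60.0
```

Sleeve friction is only about 0.045 Nm, so the extra 0.25 rad before the hard stop is elastic and unwinds if released loaded. I'll wind into the elastic zone, then unwind under full grip to the point where the friction holds it.

Emit:
step_arm:
  deltas:
    - {"dp":[0,-0.03,0],"twist":0.5}
    - {"dp":[0,0,0],"twist":0.5}
    - {"dp":[0,0,0],"twist":0.5}
    - {"dp":[0,0,0],"twist":0.5}
    - {"dp":[0,0,0],"twist":0.5}
    - {"dp":[0,0,0],"twist":0}
    - {"dp":[0,0,0],"twist":0}

```text
time_s: 37.65
ee_pos: [0.5833, 0.0519, 0.0462]
eef_rot: [3.141, -0.0, 3.068]
force: [-1.1, 3.4, -0.3]
grip_width: 0.0558
grip_force: 60.0
```

```bash
python3 -c "
from h import *
go()"
```

```text
t 37.65 ee [0.5833 0.0519 0.0462] rot [ 3.1413e+00 -2.0000e-04  3.0677e+00] q [ 0.03  0.55  1.56  0.    1.03 -1.47] F [-1.1  3.4 -0.3] M [0.66 0.1  0.2 ] w 0.0558 gf 60.0
```

Emit:
step_arm:
  deltas:
    - {"dp":[0,0,0],"twist":-0.3}
    - {"dp":[0,0,0],"twist":0}

```text
time_s: 37.85
ee_pos: [0.5833, 0.0518, 0.0462]
eef_rot: [3.141, -0.0, 3.09]
force: [-1.3, 3.9, -0.1]
grip_width: 0.0558
grip_force: 60.0
```

```bash
python3 -c "
from h import *
go()"
```

```text
t 37.85 ee [0.5833 0.0518 0.0462] rot [ 3.1414e+00 -1.0000e-04  3.0895e+00] q [ 0.03  0.55  1.56  0.    1.03 -1.49] F [-1.3  3.9 -0.1] M [0.74 0.15 0.31] w 0.0558 gf 60.0
```

Emit:
step_arm:
  deltas:
    - {"dp":[0,0,0],"twist":-0.5}
    - {"dp":[0,0,0],"twist":0}

```text
time_s: 38.05
ee_pos: [0.5833, 0.0517, 0.0462]
eef_rot: [3.141, -0.0, 3.124]
force: [-0.8, 3.4, -0.5]
grip_width: 0.0555
grip_force: 60.0
```

```bash
python3 -c "
from h import *
go()"
```

```text
t 38.05 ee [0.5833 0.0517 0.0462] rot [ 3.1415e+00 -1.0000e-04  3.1237e+00] q [ 0.03  0.55  1.56  0.    1.03 -1.53] F [-0.8  3.4 -0.5] M [0.65 0.11 0.29] w 0.0555 gf 60.0
```

Emit:
step_arm:
  deltas:
    - {"dp":[0,0,0],"twist":-0.5}
    - {"dp":[0,0,0],"twist":0}

```text
time_s: 38.25
ee_pos: [0.5833, 0.0516, 0.0462]
eef_rot: [-3.142, -0.0, -3.126]
force: [-0.8, 2.7, -0.3]
grip_width: 0.0558
grip_force: 60.0
```

```bash
python3 -c "
from h import *
go()"
```

```text
t 38.25 ee [0.5833 0.0516 0.0462] rot [-3.1416e+00 -1.0000e-04 -3.1257e+00] q [ 0.03  0.55  1.56 -0.    1.03 -1.56] F [-0.8  2.7 -0.3] M [0.52 0.17 0.19] w 0.0558 gf 60.0
```

Emit:
step_arm:
  deltas:
    - {"dp":[0,0,0],"twist":-0.5}
    - {"dp":[0,0,0],"twist":0}

```text
time_s: 38.45
ee_pos: [0.5833, 0.0515, 0.0462]
eef_rot: [-3.141, -0.0, -3.091]
force: [-0.5, 1.5, -0.5]
grip_width: 0.0559
grip_force: 60.0
```

```bash
python3 -c "
from h import *
go()"
```

```text
t 38.45 ee [0.5833 0.0515 0.0462] rot [-3.1415e+00 -1.0000e-04 -3.0914e+00] q [ 0.03  0.55  1.56 -0.    1.03 -1.6 ] F [-0.5  1.5 -0.5] M [0.32 0.18 0.08] w 0.0559 gf 60.0
```

Emit:
step_arm:
  deltas:
    - {"dp":[0,0,0],"twist":-0.2}
    - {"dp":[0,0,0],"twist":0}
  squeeze: 20

```text
time_s: 38.65
ee_pos: [0.5834, 0.0515, 0.0462]
eef_rot: [-3.141, 0.0, -3.077]
force: [0.3, 0.4, -1.1]
grip_width: 0.0565
grip_force: 20.0
```

Emit:
step_arm:
  deltas:
    - {"dp":[0,0,0],"twist":0}
    - {"dp":[0,0,0],"twist":0}
  squeeze: 5

```text
time_s: 38.85
ee_pos: [0.5834, 0.0515, 0.0462]
eef_rot: [-3.141, 0.0, -3.077]
force: [0.4, -0.7, -0.5]
grip_width: 0.0568
grip_force: 5.0
```

Emit:
step_arm:
  deltas:
    - {"dp":[0,0,0],"twist":0}
    - {"dp":[0,0,0],"twist":0}
    - {"dp":[0,0,0],"twist":0}
    - {"dp":[0,0,0],"twist":0}
    - {"dp":[0,0,-0.3],"twist":0}
    - {"dp":[0,0,-0.4],"twist":0}
    - {"dp":[0,0,0],"twist":0}
    - {"dp":[0,0,0],"twist":0}
  gripper: 0.65

```text
time_s: 39.65
ee_pos: [0.5834, 0.0516, 0.0746]
eef_rot: [-3.142, 0.001, -3.077]
force: [-0.1, -0.5, -0.4]
grip_width: 0.0774
grip_force: 0.0
```

Emit:
step_arm:
  deltas:
    - {"dp":[0,0,0],"twist":0}
    - {"dp":[0,0,0],"twist":0}
    - {"dp":[0,0,0],"twist":0}
    - {"dp":[0,0,0],"twist":0}
    - {"dp":[0,0,0],"twist":0}
    - {"dp":[0,0,0],"twist":0}
    - {"dp":[0,0,0],"twist":0}
  gripper: -1
  squeeze: 20

```text
time_s: 40.35
ee_pos: [0.5833, 0.0516, 0.0742]
eef_rot: [-3.141, -0.0, -3.077]
force: [-0.3, -0.2, -1.0]
grip_width: 0.0274
grip_force: 20.0
```

```bash
python3 -c "
from h import *
go()"
```

```text
t 40.35 ee [0.5833 0.0516 0.0742] rot [-3.1414 -0.     -3.0766] q [ 0.03  0.51  1.55 -0.    1.08 -1.61] F [-0.3 -0.2 -1. ] M [-0.05  0.04  0.03] w 0.0274 gf 20.0
```

Emit:
step_arm:
  deltas:
    - {"dp":[0,0,-0.03],"twist":0}

```text
time_s: 40.45
ee_pos: [0.5833, 0.0516, 0.0753]
eef_rot: [-3.141, -0.0, -3.077]
force: [0.9, -1.7, -1.8]
grip_width: 0.0275
grip_force: 20.0
```

```bash
python3 -c "
from h import *
go()"
```

```text
t 40.45 ee [0.5833 0.0516 0.0753] rot [-3.1415e+00 -3.0000e-04 -3.0767e+00] q [ 0.03  0.51  1.54 -0.    1.09 -1.61] F [ 0.9 -1.7 -1.8] M [-0.14 -0.13  0.02] w 0.0275 gf 20.0
```

```bash
python3 - <<'E'
from h import *
from mark import mark
K=ctrl.get_calibration('side'); W=np.linalg.inv(K['world_to_cam'])
def back(u,v,z=.064):
    r=W[:3,:3]@[(u-K['cx'])/K['fx'],(v-K['cy'])/K['fy'],1]; o=W[:3,3]; s=(z-o[2])/r[2]; return (o+s*r)[:2]
for n,c in((0,(.5992,.0497)),(1,(.5775,.0505)),(2,(.5775,.0505)),(3,(.595,.0495)),(4,(.5837,.0501))):
    im=np.load(f'pics/side{n}.npz')['im']; print(n); mark(im,c)
    p=np.array(c); 
    h=cv2.cvtColor(im,cv2.COLOR_RGB2HSV); 
    q=K['world_to_cam']@[*c,.064,1]; u0=K['fx']*q[0]/q[2]+K['cx'];v0=K['fy']*q[1]/q[2]+K['cy']
    u,v=np.meshgrid(np.arange(int(u0)-16,int(u0)+17),np.arange(int(v0)-12,int(v0)+13))
    L=[]
    for a,b in zip(u.ravel(),v.ravel()):
        d=back(a,b)-p; r=np.hypot(*d)
        if .021<r<.030 and im[b,a,0]>75: L.append((round(np.rad2deg(np.arctan2(d[1],d[0]))),round(r*1e3),tuple(int(x) for x in im[b,a]),(int(a),int(b))))
    print([l for l in sorted(L) if l[0]>72])
E
```

```text
0
[(150, 57), (155, 83), (160, 97), (165, 95), (170, 58)]
[(156, 24, (106, 117, 122), (270, 191)), (159, 21, (88, 94, 94), (271, 191)), (162, 28, (84, 90, 90), (269, 192)), (164, 25, (115, 120, 118), (270, 192)), (167, 23, (97, 101, 110), (271, 192))]
1
[(15, 65), (20, 83), (25, 94), (30, 120), (35, 139), (40, 149), (45, 153), (50, 152), (55, 151), (60, 146), (65, 130), (70, 104), (75, 77), (80, 60), (85, 49), (90, 56), (95, 89), (100, 107), (105, 96), (110, 59)]
[(74, 27, (80, 40, 19), (268, 186)), (92, 29, (76, 87, 99), (265, 187)), (97, 26, (121, 128, 132), (265, 188)), (101, 29, (104, 106, 107), (264, 188)), (104, 24, (109, 109, 112), (265, 189)), (107, 26, (89, 95, 109), (264, 189))]
2
[(40, 50), (45, 53), (75, 60), (80, 66), (85, 50), (250, 60), (255, 69), (260, 72), (265, 81), (270, 85), (275, 88), (280, 88), (285, 86), (290, 82), (295, 77), (300, 75), (305, 71), (310, 72), (315, 81), (320, 76), (325, 66), (330, 48)]
[]
3
[(15, 68), (20, 84), (25, 96), (30, 122), (35, 141), (40, 151), (45, 153), (50, 151), (55, 149), (60, 142), (65, 124), (70, 97), (75, 75), (80, 56), (85, 49), (90, 69), (95, 102), (100, 114), (105, 93), (110, 59)]
[(78, 24, (76, 45, 29), (273, 184)), (92, 29, (97, 105, 113), (270, 184)), (94, 24, (84, 103, 124), (271, 185)), (98, 26, (137, 144, 144), (270, 185)), (101, 28, (105, 110, 110), (269, 185)), (104, 24, (100, 106, 117), (270, 186)), (108, 26, (76, 89, 111), (269, 186))]
4
[(15, 61), (20, 78), (25, 98), (30, 123), (35, 143), (40, 151), (45, 155), (50, 157), (55, 156), (60, 150), (65, 132), (70, 105), (75, 78), (80, 64), (85, 55), (90, 62), (95, 98), (100, 122), (105, 109), (110, 72)]
[(73, 26, (82, 41, 17), (270, 185)), (77, 23, (81, 48, 32), (270, 186)), (97, 26, (131, 138, 139), (267, 187)), (101, 28, (128, 131, 128), (266, 187)), (104, 23, (122, 121, 118), (267, 188)), (107, 26, (106, 112, 122), (266, 188))]
```

Held in the last stroke, the mark was near 79°, so the sleeve did reach its stop, and on release it eases back to about 100°. Last time I had unwound it too far by hand. I'll wind it to the stop again with the side load at zero, then release it gently.

Emit:
step_arm:
  deltas:
    - {"dp":[0,0,0.04],"twist":0}
    - {"dp":[0,0,0],"twist":0}

```text
time_s: 40.65
ee_pos: [0.5836, 0.0516, 0.0742]
eef_rot: [-3.141, 0.001, -3.077]
force: [-0.6, -1.7, 3.2]
grip_width: 0.0277
grip_force: 20.0
```

Emit:
step_arm:
  deltas:
    - {"dp":[0,0,0],"twist":0}
    - {"dp":[0,0,0],"twist":0}
    - {"dp":[0,0,0],"twist":0}
    - {"dp":[0,0,0.4],"twist":0}
    - {"dp":[0,0,0.3],"twist":0}
    - {"dp":[0,0,0],"twist":0}
  gripper: 0.5

```text
time_s: 41.25
ee_pos: [0.5824, 0.0517, 0.0443]
eef_rot: [3.141, -0.003, -3.077]
force: [0.1, -0.4, -1.4]
grip_width: 0.0697
grip_force: 0.0
```

Emit:
step_arm:
  deltas:
    - {"dp":[0,0,0],"twist":0}
    - {"dp":[0,0,0],"twist":0}
    - {"dp":[0,0,0],"twist":0}
    - {"dp":[0,0,0],"twist":0.6}
    - {"dp":[0,0,0],"twist":0.6}
    - {"dp":[0,0,0],"twist":0.6}
    - {"dp":[0,0,0],"twist":0.6}
    - {"dp":[0,0,0],"twist":0.6}
    - {"dp":[0,0,0],"twist":0.6}
  gripper: -1
  squeeze: 60

```text
time_s: 42.15
ee_pos: [0.5836, 0.0523, 0.0463]
eef_rot: [3.141, 0.001, 2.954]
force: [1.0, 4.3, -1.0]
grip_width: 0.0556
grip_force: 60.0
```

```bash
python3 -c "
from h import *
go()"
```

```text
t 42.15 ee [0.5836 0.0523 0.0463] rot [3.1406e+00 7.0000e-04 2.9543e+00] q [ 0.03  0.55  1.56  0.    1.03 -1.36] F [ 1.   4.3 -1. ] M [ 0.97 -0.19  0.55] w 0.0556 gf 60.0
```

Emit:
step_arm:
  deltas:
    - {"dp":[0,0.02,0],"twist":0.4}
    - {"dp":[0,0,0],"twist":0}
    - {"dp":[0,0,0],"twist":0}

```text
time_s: 42.45
ee_pos: [0.5837, 0.0525, 0.0463]
eef_rot: [-3.142, 0.001, 2.929]
force: [-0.7, -0.2, 4.2]
grip_width: 0.0555
grip_force: 60.0
```

```bash
python3 -c "
from h import *
go()"
```

```text
t 42.45 ee [0.5837 0.0525 0.0463] rot [-3.1415e+00  6.0000e-04  2.9290e+00] q [ 0.03  0.55  1.56 -0.    1.03 -1.33] F [-0.7 -0.2  4.2] M [0.18 0.11 1.26] w 0.0555 gf 60.0
```

Emit:
step_arm:
  deltas:
    - {"dp":[0,0,0],"twist":0}
    - {"dp":[0,0,0],"twist":0}
  squeeze: 20

```text
time_s: 42.65
ee_pos: [0.5836, 0.0524, 0.0461]
eef_rot: [3.141, 0.0, 2.927]
force: [-1.8, -0.4, 4.8]
grip_width: 0.0561
grip_force: 20.1
```

```bash
python3 -c "
from h import *
go()"
```

```text
t 42.65 ee [0.5836 0.0524 0.0461] rot [3.1413e+00 4.0000e-04 2.9268e+00] q [ 0.03  0.55  1.56  0.    1.03 -1.33] F [-1.8 -0.4  4.8] M [-0.05  0.19  0.21] w 0.0561 gf 20.1
```

Emit:
step_arm:
  deltas:
    - {"dp":[0,0,0],"twist":0}
    - {"dp":[0,0,0],"twist":0}
  squeeze: 8

```text
time_s: 42.85
ee_pos: [0.5837, 0.0524, 0.0461]
eef_rot: [3.141, 0.0, 2.927]
force: [-0.3, 0.6, 5.5]
grip_width: 0.056
grip_force: 8.2
```

```bash
python3 - <<'E'
from face import *
from mark import mark
go()
im,d=ctrl.camera('side'); np.savez('pics/side5.npz',im=im,d=d)
for c in((.5836,.0505),(.5836,.0515)): mark(im,c)
E
```

```text
t 42.85 ee [0.5837 0.0524 0.0461] rot [3.1413e+00 4.0000e-04 2.9269e+00] q [ 0.03  0.55  1.56  0.    1.03 -1.33] F [-0.3  0.6  5.5] M [-0.    0.08  0.07] w 0.056 gf 8.2
[(55, 66), (60, 61), (85, 54), (90, 84), (95, 93), (100, 76), (240, 52), (245, 68), (250, 84), (255, 95), (260, 92), (265, 90), (270, 87), (275, 88), (280, 90), (285, 90), (290, 87), (295, 85), (300, 84), (305, 86), (310, 86), (315, 85), (320, 86), (325, 83), (330, 74), (335, 55)]
[(50, 50), (55, 60), (60, 53), (85, 57), (90, 83), (95, 90), (100, 76), (105, 51), (245, 64), (250, 81), (255, 94), (260, 93), (265, 90), (270, 87), (275, 86), (280, 89), (285, 90), (290, 88), (295, 86), (300, 86), (305, 87), (310, 86), (315, 86), (320, 87), (325, 79), (330, 67)]
```

Emit:
step_arm:
  deltas:
    - {"dp":[0,0,0],"twist":0}
    - {"dp":[0,0,0],"twist":0}
    - {"dp":[0,0,0],"twist":0}
  gripper: 0.5
  squeeze: 3

```text
time_s: 43.2
ee_pos: [0.5833, 0.0524, 0.0455]
eef_rot: [-3.142, -0.001, 2.927]
force: [-0.6, 0.8, -0.6]
grip_width: 0.0701
grip_force: 0.0
```

```bash
python3 - <<'E'
from face import *
from mark import mark
go(); 
im,d=ctrl.camera('side'); np.savez('pics/side6.npz',im=im,d=d)
for c in((.5836,.0505),(.5836,.0515)): mark(im,c)
look(cams=('side',))
E
```

```text
t 43.2 ee [0.5833 0.0524 0.0455] rot [-3.1415e+00 -7.0000e-04  2.9270e+00] q [ 0.03  0.55  1.56  0.    1.03 -1.33] F [-0.6  0.8 -0.6] M [0.   0.01 0.04] w 0.0701 gf 0.0
[(90, 68), (95, 88), (100, 84), (105, 60), (245, 49), (250, 67), (255, 78), (260, 86), (265, 88), (270, 88), (275, 88), (280, 90), (285, 91), (290, 91), (295, 91), (300, 90), (305, 88), (310, 88), (315, 88), (320, 90), (325, 86), (330, 75), (335, 57)]
[(90, 69), (95, 85), (100, 82), (105, 61), (250, 66), (255, 77), (260, 85), (265, 87), (270, 88), (275, 88), (280, 90), (285, 92), (290, 91), (295, 91), (300, 89), (305, 88), (310, 88), (315, 89), (320, 90), (325, 81), (330, 67), (335, 48)]
side face 665 mx [-0.1585 -0.1575 -0.1565 -0.1002 -0.0882] my -0.0033 z [0.053 0.073 0.106]
side hoodfront 682 mx [-0.1287 -0.1057 -0.0033 -0.002   0.0009] my -0.0375 z [0.129 0.15  0.161]
side green 76 mx [0.0049 0.0097 0.0147 0.0207 0.0254] my -0.0724 z [0.183 0.187 0.191]
```

The mark now rests near 97.5°, tighter than before, at the friction equilibrium. Time is 43 s, so I'll lift, close the fingers and go in front of the drawer.

Emit:
step_arm:
  deltas:
    - {"dp":[0,0,-0.5],"twist":0}
    - {"dp":[0,0,-0.9],"twist":0}
    - {"dp":[0,0,-0.9],"twist":0}
    - {"dp":[0,0,-0.9],"twist":-0.75}
    - {"dp":[0,0,-0.7],"twist":-0.75}
    - {"dp":[0,0,0],"twist":-0.75}
    - {"dp":[0.8,0.2,0],"twist":0}
    - {"dp":[0.9,0.2,0],"twist":0}
    - {"dp":[0.9,0,0],"twist":0}
    - {"dp":[0,0,0],"twist":0}
    - {"dp":[0,0,0],"twist":0}

```text
time_s: 44.4
ee_pos: [0.4807, 0.0744, 0.2024]
eef_rot: [3.141, 0.001, 3.085]
force: [0.3, 0.1, -0.4]
grip_width: 0.0705
grip_force: 0.0
```

```bash
python3 - <<'E'
from face import *
from mark import mark
go((.478,.072,.2),(.478,.072,.103))
im,d=ctrl.camera('side'); np.savez('pics/side7.npz',im=im,d=d)
mark(im,(.584,.0505)); look(cams=('side',))
E
```

```text
t 44.4 ee [0.4807 0.0744 0.2024] rot [3.1414e+00 1.2000e-03 3.0846e+00] q [ 0.08  0.16  1.7   0.    1.28 -1.44] F [ 0.3  0.1 -0.4] M [0.05 0.01 0.03] w 0.0705 gf 0.0
to (0.478, 0.072, 0.2) units [ 0.064 -0.065  0.06 ]
to (0.478, 0.072, 0.103) units [ 0.003 -0.     2.425]
[(15, 70), (20, 88), (25, 105), (30, 124), (35, 145), (40, 151), (45, 153), (50, 153), (55, 152), (60, 144), (65, 124), (70, 96), (75, 72), (80, 53), (85, 57), (90, 85), (95, 116), (100, 116), (105, 86), (110, 55)]
side face 749 mx [-0.1584 -0.1574 -0.156  -0.0926 -0.0727] my -0.0053 z [0.053 0.073 0.105]
side hoodfront 607 mx [-0.0041 -0.0031 -0.0023 -0.0014  0.0048] my -0.0137 z [0.127 0.144 0.16 ]
side orange 89 mx [-0.0989 -0.0935 -0.0883 -0.0827 -0.0768] my -0.0037 z [0.093 0.102 0.106]
side green 69 mx [0.0047 0.0092 0.0138 0.0205 0.0253] my -0.0723 z [0.184 0.188 0.19 ]
```

Emit:
step_arm:
  deltas:
    - {"dp":[0.05,-0.05,0.5],"twist":0}
    - {"dp":[0,0,0.8],"twist":0}
    - {"dp":[0,0,0.7],"twist":0}
    - {"dp":[0,0,0.47],"twist":0}
    - {"dp":[0,0,0],"twist":0}
    - {"dp":[-0.3,0,0],"twist":0}
    - {"dp":[-0.2,0,0],"twist":0}
    - {"dp":[-0.2,0,0],"twist":0}
    - {"dp":[-0.2,0,0],"twist":0}
    - {"dp":[-0.3,0,0],"twist":0}
    - {"dp":[-0.4,0,0],"twist":0}
    - {"dp":[-0.4,0,0],"twist":0}
  gripper: -1

```text
time_s: 45.7
ee_pos: [0.559, 0.0679, 0.1032]
eef_rot: [3.142, -0.0, 3.084]
force: [-1.9, 1.4, 2.6]
grip_width: 0.0007
grip_force: 0.9
```

Emit:
step_arm:
  deltas:
    - {"dp":[-0.4,0,0],"twist":0}
    - {"dp":[-0.4,0,0],"twist":0}
    - {"dp":[-0.4,0,0],"twist":0}
    - {"dp":[-0.3,0,0],"twist":0}
    - {"dp":[-0.2,0,0],"twist":0}
    - {"dp":[-0.1,0,0],"twist":0}
    - {"dp":[0,0,0],"twist":0}

```text
time_s: 46.4
ee_pos: [0.6304, 0.0637, 0.103]
eef_rot: [-3.142, 0.0, 3.084]
force: [-0.8, 1.0, -0.1]
grip_width: 0.0005
grip_force: 0.0
```

```bash
python3 - <<'E'
from face import *
go(); look(cams=('side',))
E
```

```text
t 46.4 ee [0.6304 0.0637 0.103 ] rot [-3.1416  0.      3.0843] q [ 0.04  0.58  1.37 -0.    1.19 -1.47] F [-0.8  1.  -0.1] M [-0.05  0.    0.04] w 0.0005 gf 0.0
side face 513 mx [-0.0342 -0.0328 -0.0319 -0.0302  0.0292] my -0.0096 z [0.052 0.068 0.105]
side hoodfront 382 mx [-0.0528 -0.0369 -0.0027 -0.0016  0.0282] my -0.056 z [0.127 0.143 0.161]
side green 77 mx [0.0056 0.0092 0.0144 0.0209 0.0254] my -0.0727 z [0.182 0.188 0.191]
```

Emit:
step_arm:
  deltas:
    - {"dp":[-0.2,0,0],"twist":0}
    - {"dp":[-0.15,0,0],"twist":0}
    - {"dp":[-0.1,0,0],"twist":0}
    - {"dp":[-0.05,0,0],"twist":0}

```text
time_s: 46.85
ee_pos: [0.6506, 0.0626, 0.1031]
eef_rot: [3.142, 0.0, 3.084]
force: [-1.0, -0.3, 1.3]
grip_width: 0.0004
grip_force: 0.5
```

Emit:
step_arm:
  deltas:
    - {"dp":[-0.08,0,0],"twist":0}
    - {"dp":[-0.05,0,0],"twist":0}

```text
time_s: 47.05
ee_pos: [0.6548, 0.0623, 0.1031]
eef_rot: [-3.141, -0.002, 3.084]
force: [-7.6, -0.4, 3.8]
grip_width: 0.0005
grip_force: 3.7
```

Emit:
step_arm:
  deltas:
    - {"dp":[-0.05,0,0],"twist":0}
    - {"dp":[0,0,0],"twist":0}

```text
time_s: 47.25
ee_pos: [0.6575, 0.0622, 0.1031]
eef_rot: [-3.142, 0.0, 3.084]
force: [0.1, 0.1, 0.7]
grip_width: 0.0004
grip_force: 0.0
```

```bash
python3 - <<'E'
from face import *
go(); look(cams=('side',))
E
```

```text
t 47.25 ee [0.6575 0.0622 0.1031] rot [-3.1416e+00  2.0000e-04  3.0843e+00] q [ 0.04  0.64  1.28 -0.    1.23 -1.47] F [0.1 0.1 0.7] M [ 0.01 -0.01 -0.02] w 0.0004 gf 0.0
side face 410 mx [-0.0079 -0.0067 -0.0059 -0.0052 -0.004 ] my -0.0082 z [0.053 0.078 0.107]
side hoodfront 421 mx [-0.0254 -0.0049 -0.003  -0.0018  0.0147] my -0.0404 z [0.126 0.141 0.16 ]
side green 77 mx [0.0048 0.009  0.0144 0.0199 0.0255] my -0.0734 z [0.183 0.188 0.19 ]
```

Emit:
step_arm:
  deltas:
    - {"dp":[-0.04,0,0],"twist":0}
    - {"dp":[0,0,0],"twist":0}

```text
time_s: 47.5
ee_pos: [0.6591, 0.0621, 0.1031]
eef_rot: [3.142, 0.0, 3.084]
force: [0.2, 0.4, 0.2]
grip_width: 0.0007
grip_force: 0.0
```

```bash
python3 - <<'E'
from face import *
go(); look(cams=('side',))
E
```

```text
t 47.5 ee [0.6591 0.0621 0.1031] rot [3.1416e+00 3.0000e-04 3.0843e+00] q [ 0.04  0.64  1.27 -0.    1.23 -1.47] F [0.2 0.4 0.2] M [ 0.    0.   -0.02] w 0.0007 gf 0.0
side face 405 mx [-0.0065 -0.0052 -0.0046 -0.0038 -0.0026] my -0.0076 z [0.053 0.078 0.107]
side hoodfront 437 mx [-0.0236 -0.0061 -0.0029 -0.0018  0.009 ] my -0.0397 z [0.126 0.142 0.16 ]
side green 72 mx [0.0062 0.0091 0.0148 0.0193 0.0255] my -0.0733 z [0.183 0.188 0.191]
```

Emit:
step_arm:
  deltas:
    - {"dp":[-0.04,0,0],"twist":0}
    - {"dp":[0,0,0],"twist":0}
    - {"dp":[0,0,0],"twist":0}

```text
time_s: 47.85
ee_pos: [0.6607, 0.062, 0.103]
eef_rot: [3.142, 0.0, 3.084]
force: [0.5, -0.6, -0.0]
grip_width: 0.0003
grip_force: 0.0
```

```bash
python3 - <<'E'
from face import *
go(); look(cams=('side',))
E
```

```text
t 47.85 ee [0.6607 0.062  0.103 ] rot [3.1416e+00 3.0000e-04 3.0843e+00] q [ 0.04  0.64  1.27 -0.    1.23 -1.48] F [ 0.5 -0.6 -0. ] M [-0.02 -0.02  0.01] w 0.0003 gf 0.0
side face 403 mx [-0.0048 -0.0033 -0.0026 -0.0019 -0.0007] my -0.0089 z [0.053 0.078 0.108]
side hoodfront 450 mx [-0.0221 -0.0044 -0.0027 -0.0016  0.0158] my -0.0364 z [0.126 0.142 0.16 ]
side green 76 mx [0.0056 0.0099 0.0144 0.0203 0.0258] my -0.073 z [0.182 0.188 0.19 ]
```

Emit:
step_arm:
  deltas:
    - {"dp":[-0.05,0,0],"twist":0}
    - {"dp":[0,0,0],"twist":0}
    - {"dp":[0,0,0],"twist":0}

```text
time_s: 48.2
ee_pos: [0.6611, 0.062, 0.1031]
eef_rot: [-3.141, -0.004, 3.085]
force: [-16.7, 0.1, 7.0]
grip_width: 0.0005
grip_force: 8.4
```

```bash
python3 - <<'E'
from face import *
go(); look(cams=('side',))
E
```

```text
t 48.2 ee [0.6611 0.062  0.1031] rot [-3.1412 -0.0041  3.0846] q [ 0.04  0.65  1.26  0.    1.24 -1.48] F [-16.7   0.1   7. ] M [-0.01  2.26 -0.02] w 0.0005 gf 8.4
side face 406 mx [-0.0036 -0.0025 -0.0015 -0.0007  0.0002] my -0.0081 z [0.053 0.078 0.107]
side hoodfront 465 mx [-0.0216 -0.0043 -0.0026 -0.0016  0.0187] my -0.0364 z [0.127 0.141 0.16 ]
side green 76 mx [0.005  0.0095 0.0146 0.0192 0.0263] my -0.0728 z [0.182 0.188 0.191]
```

Emit:
step_arm:
  deltas:
    - {"dp":[0.3,0,0],"twist":0}
    - {"dp":[0.6,0,0],"twist":0}
    - {"dp":[0.6,0,0],"twist":0}
    - {"dp":[0,0,-0.5],"twist":0}
    - {"dp":[0,0,-0.8],"twist":0}
    - {"dp":[0,0,-0.9],"twist":0}
    - {"dp":[0,0,-0.8],"twist":0}

```text
time_s: 48.95
ee_pos: [0.6027, 0.0653, 0.225]
eef_rot: [3.142, 0.001, 3.084]
force: [0.4, 0.6, 0.4]
grip_width: 0.0009
grip_force: 0.0
```

```bash
python3 - <<'E'
from face import *
go((.6855,-.0255,.225),(.6855,-.0255,.192)); look()
E
```

```text
t 48.95 ee [0.6027 0.0653 0.225 ] rot [3.1415e+00 9.0000e-04 3.0843e+00] q [ 0.05  0.41  1.32 -0.    1.4  -1.47] F [0.4 0.6 0.4] M [-0.02 -0.02 -0.02] w 0.0009 gf 0.0
to (0.6855, -0.0255, 0.225) units [-2.197e+00 -2.149e+00  1.000e-03]
to (0.6855, -0.0255, 0.192) units [ 0.001 -0.     0.825]
side face 465 mx [-0.0036 -0.0023 -0.0015 -0.0007  0.0005] my -0.0023 z [0.053 0.081 0.107]
side hoodfront 514 mx [-0.0044 -0.0031 -0.0024 -0.0015  0.0057] my -0.0305 z [0.127 0.144 0.161]
side orange 9 mx [-0.0755 -0.0301 -0.0281 -0.0279 -0.0279] my -0.0328 z [0.446 0.495 0.51 ]
side green 72 mx [0.0045 0.0094 0.0142 0.0203 0.0259] my -0.0718 z [0.185 0.188 0.191]
top face 28 mx [-0.0023 -0.0018 -0.0012 -0.0007 -0.0002] my -0.0558 z [0.053 0.077 0.104]
top hoodfront 123 mx [-0.0034 -0.0025 -0.0019 -0.0012 -0.0001] my -0.04 z [0.127 0.144 0.161]
top green 88 mx [-0.0571  0.0048  0.0112  0.0194  0.0262] my -0.0713 z [0.18  0.19  0.464]
```

```bash
python3 - <<'E'
from h import *
for cam in('side','top'):
    acc={}
    for i in range(3):
        im,d=ctrl.camera(cam); P=np.full(d.shape+(3,),np.nan); m=d>0; P[m]=pts(cam,d,m)
        th=np.deg2rad(-3.3); D=P[...,:2]-np.array([.672,.0465]); mx=D@[np.cos(th),np.sin(th)]; my=D@[-np.sin(th),np.cos(th)]; Z=P[...,2]
        for n,k in(('faceL',(my>.03)&(my<.08)&(Z>.03)&(Z<.105)),('faceR',(my<-.03)&(my>-.08)&(Z>.03)&(Z<.105)),('wallL',(my>.096)&(my<.115)&(Z>.03)&(Z<.105)),('wallR',(my<-.096)&(my>-.115)&(Z>.03)&(Z<.105)),('hoodL',(my>.03)&(my<.11)&(Z>.125)&(Z<.16)),('hoodR',(my<-.03)&(my>-.11)&(Z>.125)&(Z<.16))):
            k=k&(abs(mx)<.02); acc.setdefault(n,[]).append((k.sum(),np.median(mx[k]).round(5) if k.sum() else None))
    print(cam,acc)
print(ctrl.get_obs()['time_s'])
E
```

```text
side {'faceL': [(np.int64(199), np.float64(-0.00154)), (np.int64(200), np.float64(-0.00168)), (np.int64(198), np.float64(-0.00161))], 'faceR': [(np.int64(216), np.float64(-0.00154)), (np.int64(218), np.float64(-0.0016)), (np.int64(226), np.float64(-0.00141))], 'wallL': [(np.int64(69), np.float64(0.00167)), (np.int64(69), np.float64(0.00151)), (np.int64(67), np.float64(0.00156))], 'wallR': [(np.int64(81), np.float64(0.00134)), (np.int64(89), np.float64(0.00156)), (np.int64(89), np.float64(0.0015))], 'hoodL': [(np.int64(107), np.float64(-0.00229)), (np.int64(96), np.float64(-0.00245)), (np.int64(99), np.float64(-0.0026))], 'hoodR': [(np.int64(200), np.float64(-0.00242)), (np.int64(189), np.float64(-0.00236)), (np.int64(192), np.float64(-0.00243))]}
top {'faceL': [(np.int64(0), None), (np.int64(0), None), (np.int64(0), None)], 'faceR': [(np.int64(58), np.float64(-0.00127)), (np.int64(59), np.float64(-0.00121)), (np.int64(60), np.float64(-0.0013))], 'wallL': [(np.int64(0), None), (np.int64(0), None), (np.int64(0), None)], 'wallR': [(np.int64(47), np.float64(0.00175)), (np.int64(45), np.float64(0.0019)), (np.int64(47), np.float64(0.0018))], 'hoodL': [(np.int64(18), np.float64(-0.00195)), (np.int64(17), np.float64(-0.00174)), (np.int64(17), np.float64(-0.00195))], 'hoodR': [(np.int64(65), np.float64(-0.0021)), (np.int64(68), np.float64(-0.00178)), (np.int64(65), np.float64(-0.0021))]}
49.35
```

The face is static 3.0 mm short of flush: the wall reads +1.5 mm, the face -1.5 mm and the hood -2.4 mm. It is past the hump but not home, and the hood blocks the upright finger. A row the arm can't fully reach may leave the tool tilted, and the commanded pose then carries on from there. I'll try that by stretching out above the meter.

Emit:
step_arm:
  deltas:
    - {"dp":[-0.9,0,-0.5],"twist":0}
    - {"dp":[-1,0,0],"twist":0}
    - {"dp":[-1,0,0],"twist":0}
    - {"dp":[-1,0,0],"twist":0}
    - {"dp":[-1,0,0],"twist":0}
    - {"dp":[-1,0,0],"twist":0}
    - {"dp":[-1,0,0],"twist":0}

```text
time_s: 50.05
ee_pos: [0.8192, 0.0496, 0.231]
eef_rot: [3.139, 0.017, 3.084]
force: [-8.7, -0.6, 22.4]
grip_width: 0.0006
grip_force: 0.0
```

```bash
python3 -c "
from h import *
go()"
```

```text
t 50.05 ee [0.8192 0.0496 0.231 ] rot [3.1393 0.0171 3.0845] q [ 0.02  1.07  0.23  0.    1.82 -1.5 ] F [-8.7 -0.6 22.4] M [-0.05  0.5   0.04] w 0.0006 gf 0.0
```

Emit:
step_arm:
  deltas:
    - {"dp":[-0.5,0,0],"twist":0}
    - {"dp":[-0.5,0,0],"twist":0}

```text
time_s: 50.25
ee_pos: [0.8293, 0.0455, 0.2236]
eef_rot: [3.136, 0.044, 3.084]
force: [0.4, -0.5, 0.5]
grip_width: 0.0008
grip_force: 0.0
```

```bash
python3 -c "
from h import *
go(); R=Rn.from_euler('xyz',ctrl.get_obs()['eef_rot']).as_matrix(); print(R[:,2])"
```

```text
t 50.25 ee [0.8293 0.0455 0.2236] rot [3.1364 0.0445 3.0842] q [ 0.01  1.08  0.24  0.    1.78 -1.5 ] F [ 0.4 -0.5  0.5] M [-0.03  0.02  0.04] w 0.0008 gf 0.0
[ 0.04467252  0.00264967 -0.99899817]
```

The tilt accumulates in the right direction: 2.5° so far, tip toward the meter. About 8–10° is enough when pushing low on the face. Continuing.

Emit:
step_arm:
  deltas:
    - {"dp":[-0.8,0,-0.2],"twist":0}
    - {"dp":[-0.8,0,-0.2],"twist":0}
    - {"dp":[-0.8,0,-0.2],"twist":0}
    - {"dp":[-0.8,0,-0.2],"twist":0}

```text
time_s: 50.65
ee_pos: [0.8494, 0.0332, 0.2316]
eef_rot: [3.128, 0.124, 3.083]
force: [0.4, -0.1, 0.5]
grip_width: 0.0003
grip_force: 0.0
```

```bash
python3 -c "
from h import *
go(); R=Rn.from_euler('xyz',ctrl.get_obs()['eef_rot']).as_matrix(); print(R[:,2])"
```

```text
t 50.65 ee [0.8494 0.0332 0.2316] rot [3.1284 0.1237 3.0835] q [-0.01  1.07  0.23  0.01  1.71 -1.52] F [ 0.4 -0.1  0.5] M [0.01 0.05 0.02] w 0.0003 gf 0.0
[ 0.12389454  0.00605195 -0.99227694]
```

Emit:
step_arm:
  deltas:
    - {"dp":[-0.9,0.2,-0.1],"twist":0}
    - {"dp":[-0.9,0.2,-0.1],"twist":0}
    - {"dp":[-0.9,0.2,-0.1],"twist":0}
    - {"dp":[-0.9,0.2,-0.1],"twist":0}
    - {"dp":[-0.9,0.2,-0.1],"twist":0}

```text
time_s: 51.15
ee_pos: [0.8788, 0.0556, 0.23]
eef_rot: [3.116, 0.229, 3.082]
force: [0.9, -0.3, -0.9]
grip_width: 0.0005
grip_force: 0.0
```

```bash
cat >> h.py <<'E'
def M2W(mx,my,z):
    th=np.deg2rad(-3.3); c,s=np.cos(th),np.sin(th); return (round(.6735+c*mx-s*my,4),round(.0465+s*mx+c*my,4),z)
E
python3 -c "
from h import *
R=Rn.from_euler('xyz',ctrl.get_obs()['eef_rot']).as_matrix(); print(R[:,2])
go(M2W(.1,.03,.26),M2W(-.07,.045,.26),M2W(-.07,.045,.073),M2W(-.02,.045,.073),M2W(-.006,.045,.073))"
```

```text
[ 0.22847534  0.01199389 -0.97347582]
t 51.15 ee [0.8788 0.0556 0.23  ] rot [3.116  0.2294 3.0818] q [ 0.02  1.08  0.24  0.01  1.59 -1.49] F [ 0.9 -0.3 -0.9] M [0.01 0.09 0.04] w 0.0005 gf 0.0
to (np.float64(0.7751), np.float64(0.0707), 0.26) units [ 2.371  0.256 -1.317]
to (np.float64(0.6062), np.float64(0.0955), 0.26) units [ 4.141  0.391 -0.957]
to (np.float64(0.6062), np.float64(0.0955), 0.073) units [ 1.063 -0.117  4.551]
to (np.float64(0.6561), np.float64(0.0926), 0.073) units [-1.217 -0.005  0.284]
to (np.float64(0.6701), np.float64(0.0918), 0.073) units [-0.341 -0.001  0.08 ]
```

Emit:
step_arm:
  deltas:
    - {"dp":[0.9,0.1,-0.4],"twist":0}
    - {"dp":[0.9,0.1,-0.4],"twist":0}
    - {"dp":[0.9,0.1,-0.3],"twist":0}
    - {"dp":[0.95,0.1,-0.3],"twist":0}
    - {"dp":[0.95,0.1,-0.3],"twist":0}
    - {"dp":[0.95,0.1,-0.3],"twist":0}
    - {"dp":[0.95,0.05,-0.27],"twist":0}
    - {"dp":[0,0,0],"twist":0}

```text
time_s: 51.95
ee_pos: [0.6376, 0.0915, 0.2579]
eef_rot: [3.116, 0.229, 3.083]
force: [0.9, 0.1, 0.5]
grip_width: 0.0006
grip_force: 0.0
```

```bash
python3 -c "
from h import *
R=Rn.from_euler('xyz',ctrl.get_obs()['eef_rot']).as_matrix(); print(R[:,2])
go(M2W(-.05,.045,.073),M2W(-.02,.045,.073),M2W(-.006,.045,.073))"
```

```text
[ 0.2280765   0.01234257 -0.97356498]
t 51.95 ee [0.6376 0.0915 0.2579] rot [3.1158 0.229  3.0825] q [ 0.09  0.34  1.36 -0.01  1.21 -1.42] F [0.9 0.1 0.5] M [0.05 0.1  0.02] w 0.0006 gf 0.0
to (np.float64(0.6262), np.float64(0.0943), 0.073) units [ 1.331 -0.062  4.437]
to (np.float64(0.6561), np.float64(0.0926), 0.073) units [-0.729 -0.003  0.17 ]
to (np.float64(0.6701), np.float64(0.0918), 0.073) units [-0.341 -0.001  0.08 ]
```

Emit:
step_arm:
  deltas:
    - {"dp":[0.3,-0.02,0.85],"twist":0}
    - {"dp":[0.3,-0.02,0.9],"twist":0}
    - {"dp":[0.25,-0.02,0.9],"twist":0}
    - {"dp":[0.25,0,0.9],"twist":0}
    - {"dp":[0.23,0,0.89],"twist":0}
    - {"dp":[0,0,0],"twist":0}
    - {"dp":[-0.3,0,0.07],"twist":0}
    - {"dp":[-0.3,0,0.07],"twist":0}
    - {"dp":[-0.1,0,0.02],"twist":0}
    - {"dp":[0,0,0],"twist":0}

```text
time_s: 52.95
ee_pos: [0.6589, 0.0918, 0.0733]
eef_rot: [3.116, 0.23, 3.081]
force: [-0.3, 0.2, -0.9]
grip_width: 0.0005
grip_force: 0.0
```

```bash
python3 -c "
from h import *
go(M2W(-.012,.045,.073),M2W(-.006,.045,.073))"
```

```text
t 52.95 ee [0.6589 0.0918 0.0733] rot [3.1159 0.2299 3.0812] q [ 0.09  0.56  1.49 -0.01  0.86 -1.42] F [-0.3  0.2 -0.9] M [0.02 0.12 0.01] w 0.0005 gf 0.0
to (np.float64(0.6641), np.float64(0.0921), 0.073) units [-0.125  0.014  0.036]
to (np.float64(0.6701), np.float64(0.0918), 0.073) units [-0.146  0.001  0.034]
```

Emit:
step_arm:
  deltas:
    - {"dp":[-0.06,0,0.01],"twist":0}
    - {"dp":[-0.05,0,0.01],"twist":0}
    - {"dp":[-0.04,0,0.01],"twist":0}

```text
time_s: 53.25
ee_pos: [0.6641, 0.0915, 0.0723]
eef_rot: [3.116, 0.228, 3.081]
force: [0.2, -0.7, 0.0]
grip_width: 0.0007
grip_force: 0.0
```

Emit:
step_arm:
  deltas:
    - {"dp":[-0.04,0,0.01],"twist":0}
    - {"dp":[-0.03,0,0.01],"twist":0}

```text
time_s: 53.45
ee_pos: [0.667, 0.0914, 0.0719]
eef_rot: [3.116, 0.228, 3.081]
force: [-1.2, 0.2, 0.7]
grip_width: 0.0003
grip_force: 0.3
```

```bash
cat > flush.py <<'E'
from h import *
def flush():
    im,d=ctrl.camera('side'); P=np.full(d.shape+(3,),np.nan); m=d>0; P[m]=pts('side',d,m)
    th=np.deg2rad(-3.3); D=P[...,:2]-np.array([.672,.0465]); mx=D@[np.cos(th),np.sin(th)]; my=D@[-np.sin(th),np.cos(th)]; Z=P[...,2]
    for n,k in(('faceL',(my>.03)&(my<.08)&(Z>.03)&(Z<.105)),('faceR',(my<-.03)&(my>-.08)&(Z>.03)&(Z<.105)),('wallL',(my>.096)&(my<.115)&(Z>.03)&(Z<.105)),('wallR',(my<-.096)&(my>-.115)&(Z>.03)&(Z<.105))):
        k=k&(abs(mx)<.02); print(n,k.sum(),np.median(mx[k]).round(5) if k.sum() else None)
E
python3 -c "
from flush import *
go(); flush()"
```

```text
t 53.45 ee [0.667  0.0914 0.0719] rot [3.1161 0.2279 3.0814] q [ 0.08  0.58  1.47 -0.01  0.87 -1.42] F [-1.2  0.2  0.7] M [-0.05  0.18 -0.03] w 0.0003 gf 0.3
faceL 41 0.0005
faceR 223 0.00099
wallL 18 0.00125
wallR 88 0.00119
```

Emit:
step_arm:
  deltas:
    - {"dp":[-0.04,0,0.01],"twist":0}
    - {"dp":[-0.02,0,0],"twist":0}

```text
time_s: 53.7
ee_pos: [0.6682, 0.0913, 0.0716]
eef_rot: [3.116, 0.224, 3.082]
force: [-15.3, 0.4, 8.2]
grip_width: 0.0008
grip_force: 7.6
```

```bash
python3 -c "
from flush import *
go(); flush()"
```

```text
t 53.7 ee [0.6682 0.0913 0.0716] rot [3.1165 0.2244 3.0816] q [ 0.08  0.58  1.46 -0.01  0.87 -1.42] F [-15.3   0.4   8.2] M [0.08 2.62 0.01] w 0.0008 gf 7.6
faceL 51 0.00049
faceR 227 0.00155
wallL 22 0.00187
wallR 89 0.00138
```

The drawer is home: the face is flush and there is a firm 15 N at the stop. Now I back off, go up, and move to the button.

Emit:
step_arm:
  deltas:
    - {"dp":[0.5,0,0],"twist":0}
    - {"dp":[0.8,0,-0.3],"twist":0}
    - {"dp":[0,0,-1],"twist":0}
    - {"dp":[0,0,-1],"twist":0}
    - {"dp":[0,0,-1],"twist":0}
    - {"dp":[0,0,-1],"twist":0}
    - {"dp":[0,-0.5,-0.3],"twist":0}
    - {"dp":[0,0,0],"twist":0}

```text
time_s: 54.55
ee_pos: [0.5764, 0.071, 0.2415]
eef_rot: [3.116, 0.232, 3.08]
force: [-0.2, -0.0, 0.5]
grip_width: 0.0004
grip_force: 0.0
```

```bash
python3 -c "
from flush import *
go((.689,-.025,.23),(.689,-.025,.196),(.689,-.025,.182)); flush()"
```

```text
t 54.55 ee [0.5764 0.071  0.2415] rot [3.1159 0.2321 3.0803] q [ 0.06  0.21  1.57 -0.    1.13 -1.45] F [-0.2 -0.   0.5] M [ 0.03  0.11 -0.03] w 0.0004 gf 0.0
to (0.689, -0.025, 0.23) units [-2.812 -2.246  0.902]
to (0.689, -0.025, 0.196) units [ 0.195 -0.021  0.827]
to (0.689, -0.025, 0.182) units [ 0.08  -0.009  0.341]
faceL 200 0.0015
faceR 218 0.00151
wallL 74 0.00166
wallR 86 0.00126
```

The drawer stays flush (face 1.5 mm, wall 1.5 mm).

Emit:
step_arm:
  deltas:
    - {"dp":[-0.7,-0.55,0.22],"twist":0}
    - {"dp":[-0.7,-0.55,0.22],"twist":0}
    - {"dp":[-0.7,-0.55,0.22],"twist":0}
    - {"dp":[-0.7,-0.55,0.22],"twist":0}
    - {"dp":[0,0,0],"twist":0}
    - {"dp":[0,0,0],"twist":0}

```text
time_s: 55.2
ee_pos: [0.6879, -0.0217, 0.2255]
eef_rot: [3.116, 0.225, 3.081]
force: [-0.2, -0.2, -0.4]
grip_width: 0.0007
grip_force: 0.0
```

```bash
python3 -c "
from h import *
go((.689,-.025,.196),(.689,-.025,.182))"
```

```text
t 55.2 ee [ 0.6879 -0.0217  0.2255] rot [3.1158 0.2248 3.0806] q [-0.1   0.47  1.26  0.04  1.19 -1.62] F [-0.2 -0.2 -0.4] M [0.03 0.16 0.01] w 0.0007 gf 0.0
to (0.689, -0.025, 0.196) units [ 0.132 -0.1    0.724]
to (0.689, -0.025, 0.182) units [ 0.078 -0.009  0.341]
```

Emit:
step_arm:
  deltas:
    - {"dp":[0.07,-0.1,0.36],"twist":0}
    - {"dp":[0.07,0,0.36],"twist":0}
    - {"dp":[0.03,0,0.12],"twist":0}
    - {"dp":[0.03,0,0.12],"twist":0}
    - {"dp":[0,0,0],"twist":0}

```text
time_s: 55.7
ee_pos: [0.6885, -0.0246, 0.1882]
eef_rot: [3.116, 0.227, 3.082]
force: [-3.1, 0.5, 3.5]
grip_width: 0.0003
grip_force: 1.4
```

```bash
python3 -c "
from h import *
go((.689,-.025,.182))"
```

```text
t 55.7 ee [ 0.6885 -0.0246  0.1882] rot [3.116  0.2274 3.0816] q [-0.1   0.49  1.31  0.04  1.11 -1.63] F [-3.1  0.5  3.5] M [0.11 0.47 0.05] w 0.0003 gf 1.4
to (0.689, -0.025, 0.182) units [ 0.022 -0.014  0.154]
```

Emit:
step_arm:
  deltas:
    - {"dp":[0.01,0,0.06],"twist":0}
    - {"dp":[0.01,0,0.06],"twist":0}
    - {"dp":[0,0,0],"twist":0}

```text
time_s: 56.0
ee_pos: [0.6892, -0.0248, 0.1847]
eef_rot: [3.116, 0.229, 3.081]
force: [-4.8, 0.3, 8.0]
grip_width: 0.0007
grip_force: 3.9
```

Emit:
step_arm:
  deltas:
    - {"dp":[0.01,0,0.05],"twist":0}
    - {"dp":[0,0,0],"twist":0}

```text
time_s: 56.2
ee_pos: [0.6894, -0.0248, 0.1842]
eef_rot: [3.116, 0.231, 3.081]
force: [-12.2, 1.5, 18.4]
grip_width: 0.0005
grip_force: 9.1
```

Emit:
step_arm:
  deltas:
    - {"dp":[0.01,0,0.04],"twist":0}
    - {"dp":[0,0,0],"twist":0}

```text
time_s: 56.4
ee_pos: [0.6896, -0.0248, 0.1839]
eef_rot: [3.116, 0.232, 3.082]
force: [-17.1, 1.3, 27.2]
grip_width: 0.0004
grip_force: 13.3
```

The button has bottomed out: stiff at 27 N, 6 mm below the rest height. Letting go and moving clear.

Emit:
step_arm:
  deltas:
    - {"dp":[-0.05,0,-0.3],"twist":0}
    - {"dp":[-0.1,0,-0.7],"twist":0}
    - {"dp":[0,0,-0.9],"twist":0}
    - {"dp":[0,0,-0.9],"twist":0}
    - {"dp":[0,0,0],"twist":0}
    - {"dp":[0,0,0],"twist":0}

```text
time_s: 57.0
ee_pos: [0.6696, -0.0265, 0.2907]
eef_rot: [3.116, 0.229, 3.081]
force: [-0.1, -0.1, 0.3]
grip_width: 0.0004
grip_force: 0.0
```

```bash
python3 - <<'E'
from flush import *
from face import look
go(); flush(); look(cams=('side',))
E
```

```text
t 57.0 ee [ 0.6696 -0.0265  0.2907] rot [3.1163 0.2291 3.0813] q [-0.11  0.39  1.22  0.04  1.3  -1.63] F [-0.1 -0.1  0.3] M [0.01 0.06 0.06] w 0.0004 gf 0.0
faceL 192 0.00158
faceR 216 0.00138
wallL 70 0.00167
wallR 88 0.00143
side face 472 mx [-0.0006  0.0006  0.0015  0.0023  0.0034] my -0.0018 z [0.053 0.081 0.107]
side hoodfront 595 mx [-0.0042 -0.0031 -0.0024 -0.0015  0.0118] my -0.0141 z [0.127 0.145 0.161]
side green 70 mx [0.0054 0.0109 0.0151 0.0205 0.027 ] my -0.0731 z [0.184 0.188 0.191]
```

The drawer is flush, the button is back up at 0.188 m, and the arm is clear.

```bash
python3 -c "
from station import ctrl
print(ctrl.hand_in())"
```

```text
the job is handed in; nothing more can be done
None
```

I handed the job in at 57 s: the vial is upright in the chuck, the drawer is fully home past its catch, and the button was pressed to the bottom and sprang back. The vial's tightness is not confirmed: I turned the sleeve nearly to its stop, but it eased back a little on release, and I did not retest the hold after that.

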